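# Fill the measuring pallet from the magazine and start the run

## Task

Fill every empty place on the measuring pallet: draw bracket blanks from the bottom of the gravity magazine, leaving the ones above in it, and lay each flat inside a yellow outline, square to it, boss towards its stop bar and lug pointing away from it. Only when all four places are full, slide the blue dust cover fully aside, press the green start button, and slide the cover fully shut again. At the end every place must still be properly filled and the spare blanks must be in the magazine; do not disturb the things standing around.

Things in the scene. Friction and masses are not known exactly. Their poses are not given: they have to be found in the camera images.
- blank1: Aluminium bracket blank, ~0.2 kg: boss 54 x 60 x 36 mm (x, y, z) with a dark bush; on its -x face a riser, x -27 to -36, 26 wide, carries a raised level lug, 26 wide (y), 12 thick, 38 to 50 mm above the boss's underside, out to x = -83. Origin: middle of the boss, 18 mm above its underside; z up. Mass centre ~9 mm to -x. Starts lowest in the magazine.
- blank2: Bracket blank just like blank1. Starts second in the magazine, its origin 54 mm above the chute floor.
- blank3: Bracket blank just like blank1. Starts third in the magazine, its origin 90 mm above the chute floor.
- blank4: Bracket blank just like blank1. Starts fourth in the magazine, its origin 126 mm above the chute floor.
- loaded1: Bracket blank just like blank1. If present, it lies in place1 of the pallet at the start, lug away from the stop bar; if absent (None), that place is empty.
- loaded2: Bracket blank just like blank1. If present, it lies in place2 of the pallet at the start, lug away from the stop bar; if absent (None), that place is empty.
- loaded3: Bracket blank just like blank1. If present, it lies in place3 of the pallet at the start, lug away from the stop bar; if absent (None), that place is empty.
- loaded4: Bracket blank just like blank1. If present, it lies in place4 of the pallet at the start, lug away from the stop bar; if absent (None), that place is empty.
- chute (a point): Middle of the magazine's chute floor, 30 mm above the table. x points from the chute's front inwards, y across, z up. The blanks lie level one on another, x axes along this x, lugs sticking out of the front to x = -83, 36 mm apart in height, the lowest 38 to 50 mm above the floor. The floor ends at x = -31; in front is only a foot plate, 8 mm high, to x = -50.
- magazine: Fixed upright sheet-steel gravity magazine, 195 mm high, 72 wide; origin on the table under point chute, same axes. Chute inside 58 (x) x 64 (y), smooth, open on top. Front flanges (x -29 to -33, |y| 20 to 34) begin 41 mm above the floor: only the bottom boss passes under them, to -x. Drawn 65 mm, the others drop by one, lugs just over the drawn boss: lift only after 115 mm.
- place1 (a point): Middle of place 1 of 4 on the pallet's top, 45 mm above the table, in a yellow outline 66 (x) x 72 (y) mm. z is up; +x points to the stop bar (44 mm high, 10 thick) 34 mm behind it. A blank lies right with its origin over this point and its x axis along this x (lug to -x). Pallet 310 (x) x 240 mm. place2 is 116 mm to -y of place1; place3 and place4 are 150 mm to -x of place1 and place2.
- place2 (a point): Middle of place 2 of 4 on the pallet's top, 45 mm above the table, in a yellow outline 66 (x) x 72 (y) mm. Axes as place1.
- place3 (a point): Middle of place 3 of 4 on the pallet's top, 45 mm above the table, in a yellow outline 66 (x) x 72 (y) mm. Axes as place1.
- place4 (a point): Middle of place 4 of 4 on the pallet's top, 45 mm above the table, in a yellow outline 66 (x) x 72 (y) mm. Axes as place1.
- cover (a joint): Sliding blue dust cover over the start button on the white control box (150 x 200 mm, 60 mm high): 0 m = shut, over the button; 0.075 m = slid aside to its stop. It stays where it is left; moving it takes about 1.5 N.
- cover_tab (a point): Middle of the blue grip tab standing on the cover, 101 mm above the table: 44 mm (x) by 11 mm (y), top 12 mm higher, cover plate 16 mm lower. The cover slides to this frame's +y to open, -y to shut; z up. The plate reaches 11 mm to +y, 51 mm to -y. A red stop mushroom and a black joystick (top 21 mm above this point) are fixed on the box 50 to 90 mm to +x: leave alone.
- start_top (a point): Top middle of the round green start button (36 mm across), 78 mm above the table, under the shut cover, between two rails 64 mm apart in x and 2 mm higher. Axes as cover_tab. The tab is 20 mm from here to +y when the cover is shut, 95 mm when open.
- start (a joint): Travel of the start button: 0 m = up, 0.006 m = fully down (about 5 N); it counts as pressed beyond 0.004 m and springs back.
- ref_sphere: Bystander: black stand (base 84 mm across) with a small calibration ball on top, 173 mm high. Origin: middle of its underside.
- gauge_a: Bystander: upright steel plug gauge 38 mm across, 70 mm high. Origin: middle of its underside.
- gauge_b: Bystander: upright steel plug gauge 32 mm across, 95 mm high. Origin: middle of its underside.
- probe_case: Bystander: closed black probe case 75 x 130 x 40 mm. Origin: middle of its underside.
Not all that is in view belongs to the job. What is shaped like the blank2 but turquoise is not meant.

How it is judged:
On the way, in this order (a step that is already met when the one before it is completed fails the run):
1. all four places of the pallet hold a blank, with the cover still shut (((horizontal distance between loaded1 and place1 below 0.009 m and z of loaded1 in the frame of place1 below 0.024 m and angle between the z axis of loaded1 and the z axis of place1, either way round below 0.08 rad and angle between the x axis of loaded1 and the x axis of place1, either way round below 0.14 rad) or (horizontal distance between loaded2 and place1 below 0.009 m and z of loaded2 in the frame of place1 below 0.024 m and angle between the z axis of loaded2 and the z axis of place1, either way round below 0.08 rad and angle between the x axis of loaded2 and the x axis of place1, either way round below 0.14 rad) or (horizontal distance between loaded3 and place1 below 0.009 m and z of loaded3 in the frame of place1 below 0.024 m and angle between the z axis of loaded3 and the z axis of place1, either way round below 0.08 rad and angle between the x axis of loaded3 and the x axis of place1, either way round below 0.14 rad) or (horizontal distance between loaded4 and place1 below 0.009 m and z of loaded4 in the frame of place1 below 0.024 m and angle between the z axis of loaded4 and the z axis of place1, either way round below 0.08 rad and angle between the x axis of loaded4 and the x axis of place1, either way round below 0.14 rad) or (horizontal distance between blank1 and place1 below 0.009 m and z of blank1 in the frame of place1 below 0.024 m and angle between the z axis of blank1 and the z axis of place1, either way round below 0.08 rad and angle between the x axis of blank1 and the x axis of place1, either way round below 0.14 rad) or (horizontal distance between blank2 and place1 below 0.009 m and z of blank2 in the frame of place1 below 0.024 m and angle between the z axis of blank2 and the z axis of place1, either way round below 0.08 rad and angle between the x axis of blank2 and the x axis of place1, either way round below 0.14 rad) or (horizontal distance between blank3 and place1 below 0.009 m and z of blank3 in the frame of place1 below 0.024 m and angle between the z axis of blank3 and the z axis of place1, either way round below 0.08 rad and angle between the x axis of blank3 and the x axis of place1, either way round below 0.14 rad) or (horizontal distance between blank4 and place1 below 0.009 m and z of blank4 in the frame of place1 below 0.024 m and angle between the z axis of blank4 and the z axis of place1, either way round below 0.08 rad and angle between the x axis of blank4 and the x axis of place1, either way round below 0.14 rad)) and ((horizontal distance between loaded1 and place2 below 0.009 m and z of loaded1 in the frame of place2 below 0.024 m and angle between the z axis of loaded1 and the z axis of place2, either way round below 0.08 rad and angle between the x axis of loaded1 and the x axis of place2, either way round below 0.14 rad) or (horizontal distance between loaded2 and place2 below 0.009 m and z of loaded2 in the frame of place2 below 0.024 m and angle between the z axis of loaded2 and the z axis of place2, either way round below 0.08 rad and angle between the x axis of loaded2 and the x axis of place2, either way round below 0.14 rad) or (horizontal distance between loaded3 and place2 below 0.009 m and z of loaded3 in the frame of place2 below 0.024 m and angle between the z axis of loaded3 and the z axis of place2, either way round below 0.08 rad and angle between the x axis of loaded3 and the x axis of place2, either way round below 0.14 rad) or (horizontal distance between loaded4 and place2 below 0.009 m and z of loaded4 in the frame of place2 below 0.024 m and angle between the z axis of loaded4 and the z axis of place2, either way round below 0.08 rad and angle between the x axis of loaded4 and the x axis of place2, either way round below 0.14 rad) or (horizontal distance between blank1 and place2 below 0.009 m and z of blank1 in the frame of place2 below 0.024 m and angle between the z axis of blank1 and the z axis of place2, either way round below 0.08 rad and angle between the x axis of blank1 and the x axis of place2, either way round below 0.14 rad) or (horizontal distance between blank2 and place2 below 0.009 m and z of blank2 in the frame of place2 below 0.024 m and angle between the z axis of blank2 and the z axis of place2, either way round below 0.08 rad and angle between the x axis of blank2 and the x axis of place2, either way round below 0.14 rad) or (horizontal distance between blank3 and place2 below 0.009 m and z of blank3 in the frame of place2 below 0.024 m and angle between the z axis of blank3 and the z axis of place2, either way round below 0.08 rad and angle between the x axis of blank3 and the x axis of place2, either way round below 0.14 rad) or (horizontal distance between blank4 and place2 below 0.009 m and z of blank4 in the frame of place2 below 0.024 m and angle between the z axis of blank4 and the z axis of place2, either way round below 0.08 rad and angle between the x axis of blank4 and the x axis of place2, either way round below 0.14 rad)) and ((horizontal distance between loaded1 and place3 below 0.009 m and z of loaded1 in the frame of place3 below 0.024 m and angle between the z axis of loaded1 and the z axis of place3, either way round below 0.08 rad and angle between the x axis of loaded1 and the x axis of place3, either way round below 0.14 rad) or (horizontal distance between loaded2 and place3 below 0.009 m and z of loaded2 in the frame of place3 below 0.024 m and angle between the z axis of loaded2 and the z axis of place3, either way round below 0.08 rad and angle between the x axis of loaded2 and the x axis of place3, either way round below 0.14 rad) or (horizontal distance between loaded3 and place3 below 0.009 m and z of loaded3 in the frame of place3 below 0.024 m and angle between the z axis of loaded3 and the z axis of place3, either way round below 0.08 rad and angle between the x axis of loaded3 and the x axis of place3, either way round below 0.14 rad) or (horizontal distance between loaded4 and place3 below 0.009 m and z of loaded4 in the frame of place3 below 0.024 m and angle between the z axis of loaded4 and the z axis of place3, either way round below 0.08 rad and angle between the x axis of loaded4 and the x axis of place3, either way round below 0.14 rad) or (horizontal distance between blank1 and place3 below 0.009 m and z of blank1 in the frame of place3 below 0.024 m and angle between the z axis of blank1 and the z axis of place3, either way round below 0.08 rad and angle between the x axis of blank1 and the x axis of place3, either way round below 0.14 rad) or (horizontal distance between blank2 and place3 below 0.009 m and z of blank2 in the frame of place3 below 0.024 m and angle between the z axis of blank2 and the z axis of place3, either way round below 0.08 rad and angle between the x axis of blank2 and the x axis of place3, either way round below 0.14 rad) or (horizontal distance between blank3 and place3 below 0.009 m and z of blank3 in the frame of place3 below 0.024 m and angle between the z axis of blank3 and the z axis of place3, either way round below 0.08 rad and angle between the x axis of blank3 and the x axis of place3, either way round below 0.14 rad) or (horizontal distance between blank4 and place3 below 0.009 m and z of blank4 in the frame of place3 below 0.024 m and angle between the z axis of blank4 and the z axis of place3, either way round below 0.08 rad and angle between the x axis of blank4 and the x axis of place3, either way round below 0.14 rad)) and ((horizontal distance between loaded1 and place4 below 0.009 m and z of loaded1 in the frame of place4 below 0.024 m and angle between the z axis of loaded1 and the z axis of place4, either way round below 0.08 rad and angle between the x axis of loaded1 and the x axis of place4, either way round below 0.14 rad) or (horizontal distance between loaded2 and place4 below 0.009 m and z of loaded2 in the frame of place4 below 0.024 m and angle between the z axis of loaded2 and the z axis of place4, either way round below 0.08 rad and angle between the x axis of loaded2 and the x axis of place4, either way round below 0.14 rad) or (horizontal distance between loaded3 and place4 below 0.009 m and z of loaded3 in the frame of place4 below 0.024 m and angle between the z axis of loaded3 and the z axis of place4, either way round below 0.08 rad and angle between the x axis of loaded3 and the x axis of place4, either way round below 0.14 rad) or (horizontal distance between loaded4 and place4 below 0.009 m and z of loaded4 in the frame of place4 below 0.024 m and angle between the z axis of loaded4 and the z axis of place4, either way round below 0.08 rad and angle between the x axis of loaded4 and the x axis of place4, either way round below 0.14 rad) or (horizontal distance between blank1 and place4 below 0.009 m and z of blank1 in the frame of place4 below 0.024 m and angle between the z axis of blank1 and the z axis of place4, either way round below 0.08 rad and angle between the x axis of blank1 and the x axis of place4, either way round below 0.14 rad) or (horizontal distance between blank2 and place4 below 0.009 m and z of blank2 in the frame of place4 below 0.024 m and angle between the z axis of blank2 and the z axis of place4, either way round below 0.08 rad and angle between the x axis of blank2 and the x axis of place4, either way round below 0.14 rad) or (horizontal distance between blank3 and place4 below 0.009 m and z of blank3 in the frame of place4 below 0.024 m and angle between the z axis of blank3 and the z axis of place4, either way round below 0.08 rad and angle between the x axis of blank3 and the x axis of place4, either way round below 0.14 rad) or (horizontal distance between blank4 and place4 below 0.009 m and z of blank4 in the frame of place4 below 0.024 m and angle between the z axis of blank4 and the z axis of place4, either way round below 0.08 rad and angle between the x axis of blank4 and the x axis of place4, either way round below 0.14 rad)) and value of joint cover below 0.006 m), for 0.2 s.
2. the dust cover is slid aside (value of joint cover above 0.062 m), for 0.1 s.
3. the start button is pressed with the cover aside (value of joint cover above 0.062 m and value of joint start above 0.004 m), for 0.05 s.
4. the cover is slid shut again (value of joint cover below 0.006 m), for 0.2 s.
At the end, for the whole second after the job is handed in: Each place holds a blank flat on the pallet (5 degrees), middle within 9 mm of the place, square within 8 degrees, lug away from the stop bar; all other blanks rest flat in the chute; the cover is within 6 mm of shut and the button is up (all of step 1 and ((horizontal distance between blank1 and chute below 0.012 m and angle between the z axis of blank1 and the z axis of chute, either way round below 0.06 rad and z of blank1 in the frame of chute below 0.062 m) or (horizontal distance between blank1 and place1 below 0.009 m and z of blank1 in the frame of place1 below 0.024 m and angle between the z axis of blank1 and the z axis of place1, either way round below 0.08 rad and angle between the x axis of blank1 and the x axis of place1, either way round below 0.14 rad) or (horizontal distance between blank1 and place2 below 0.009 m and z of blank1 in the frame of place2 below 0.024 m and angle between the z axis of blank1 and the z axis of place2, either way round below 0.08 rad and angle between the x axis of blank1 and the x axis of place2, either way round below 0.14 rad) or (horizontal distance between blank1 and place3 below 0.009 m and z of blank1 in the frame of place3 below 0.024 m and angle between the z axis of blank1 and the z axis of place3, either way round below 0.08 rad and angle between the x axis of blank1 and the x axis of place3, either way round below 0.14 rad) or (horizontal distance between blank1 and place4 below 0.009 m and z of blank1 in the frame of place4 below 0.024 m and angle between the z axis of blank1 and the z axis of place4, either way round below 0.08 rad and angle between the x axis of blank1 and the x axis of place4, either way round below 0.14 rad)) and ((horizontal distance between blank2 and chute below 0.012 m and angle between the z axis of blank2 and the z axis of chute, either way round below 0.06 rad and z of blank2 in the frame of chute below 0.062 m) or (horizontal distance between blank2 and place1 below 0.009 m and z of blank2 in the frame of place1 below 0.024 m and angle between the z axis of blank2 and the z axis of place1, either way round below 0.08 rad and angle between the x axis of blank2 and the x axis of place1, either way round below 0.14 rad) or (horizontal distance between blank2 and place2 below 0.009 m and z of blank2 in the frame of place2 below 0.024 m and angle between the z axis of blank2 and the z axis of place2, either way round below 0.08 rad and angle between the x axis of blank2 and the x axis of place2, either way round below 0.14 rad) or (horizontal distance between blank2 and place3 below 0.009 m and z of blank2 in the frame of place3 below 0.024 m and angle between the z axis of blank2 and the z axis of place3, either way round below 0.08 rad and angle between the x axis of blank2 and the x axis of place3, either way round below 0.14 rad) or (horizontal distance between blank2 and place4 below 0.009 m and z of blank2 in the frame of place4 below 0.024 m and angle between the z axis of blank2 and the z axis of place4, either way round below 0.08 rad and angle between the x axis of blank2 and the x axis of place4, either way round below 0.14 rad)) and ((horizontal distance between blank3 and chute below 0.012 m and angle between the z axis of blank3 and the z axis of chute, either way round below 0.06 rad and z of blank3 in the frame of chute below 0.062 m) or (horizontal distance between blank3 and place1 below 0.009 m and z of blank3 in the frame of place1 below 0.024 m and angle between the z axis of blank3 and the z axis of place1, either way round below 0.08 rad and angle between the x axis of blank3 and the x axis of place1, either way round below 0.14 rad) or (horizontal distance between blank3 and place2 below 0.009 m and z of blank3 in the frame of place2 below 0.024 m and angle between the z axis of blank3 and the z axis of place2, either way round below 0.08 rad and angle between the x axis of blank3 and the x axis of place2, either way round below 0.14 rad) or (horizontal distance between blank3 and place3 below 0.009 m and z of blank3 in the frame of place3 below 0.024 m and angle between the z axis of blank3 and the z axis of place3, either way round below 0.08 rad and angle between the x axis of blank3 and the x axis of place3, either way round below 0.14 rad) or (horizontal distance between blank3 and place4 below 0.009 m and z of blank3 in the frame of place4 below 0.024 m and angle between the z axis of blank3 and the z axis of place4, either way round below 0.08 rad and angle between the x axis of blank3 and the x axis of place4, either way round below 0.14 rad)) and ((horizontal distance between blank4 and chute below 0.012 m and angle between the z axis of blank4 and the z axis of chute, either way round below 0.06 rad and z of blank4 in the frame of chute below 0.062 m) or (horizontal distance between blank4 and place1 below 0.009 m and z of blank4 in the frame of place1 below 0.024 m and angle between the z axis of blank4 and the z axis of place1, either way round below 0.08 rad and angle between the x axis of blank4 and the x axis of place1, either way round below 0.14 rad) or (horizontal distance between blank4 and place2 below 0.009 m and z of blank4 in the frame of place2 below 0.024 m and angle between the z axis of blank4 and the z axis of place2, either way round below 0.08 rad and angle between the x axis of blank4 and the x axis of place2, either way round below 0.14 rad) or (horizontal distance between blank4 and place3 below 0.009 m and z of blank4 in the frame of place3 below 0.024 m and angle between the z axis of blank4 and the z axis of place3, either way round below 0.08 rad and angle between the x axis of blank4 and the x axis of place3, either way round below 0.14 rad) or (horizontal distance between blank4 and place4 below 0.009 m and z of blank4 in the frame of place4 below 0.024 m and angle between the z axis of blank4 and the z axis of place4, either way round below 0.08 rad and angle between the x axis of blank4 and the x axis of place4, either way round below 0.14 rad)) and value of joint start below 0.002 m); the robot touches nothing.
It fails at once if a blank is lifted up inside the magazine instead of drawn out at the foot (horizontal distance between blank1 and chute below 0.05 m and z of blank1 in the frame of chute above 0.043 m).
It fails at once if a blank is lifted up inside the magazine instead of drawn out at the foot (horizontal distance between blank2 and chute below 0.05 m and z of blank2 in the frame of chute above 0.079 m).
It fails at once if a blank is lifted up inside the magazine instead of drawn out at the foot (horizontal distance between blank3 and chute below 0.05 m and z of blank3 in the frame of chute above 0.115 m).
It fails at once if a blank is lifted up inside the magazine instead of drawn out at the foot (horizontal distance between blank4 and chute below 0.05 m and z of blank4 in the frame of chute above 0.151 m).
It fails at once if a bystander is moved more than 30 mm (distance of any of ref_sphere, gauge_a, gauge_b, probe_case from where it was at the start of the episode above 0.03 m).
Of loaded1, loaded2, loaded3, loaded4 only 1 to 2 are there at a start; the rules pass over those that are not, and their reading is None.
At some moment in a run one of loaded1, loaded2, loaded3, loaded4 may be knocked a few centimetres aside while the robot is not near it.
It also fails if it takes over 210 s, if anything falls off the work surface, if the arm or the gripper's body presses on something with over 40 N, if the wrist force passes 120 N, or if a joint passes its speed limit or range.

## Robot

A 7-joint arm with a two-finger parallel gripper is mounted at the origin on the work surface. World frame = base frame: x ahead of the robot, y to its left, z up, the work surface at z = 0. Lengths are in m, angles in rad, forces in N, time in s.
With the tool pointing down it reaches from about 0.4 to 0.875 m from the base axis. Payload 19.3 kg.
Tool frame: the origin (TCP) lies on the centre line of the jaws, within the pads' length; the fingertips stand 14 mm ahead of it and the grasp point (between the pads) lies 5 mm behind it; x points along the fingers, y is the direction in which the jaws open and shut, and the axes are right-handed (so a half turn about x gives the same grasp; the last joint's range is limited). The gripper opens to 85 mm and grips with 20 to 120 N. Pads are 22 mm wide; open, the fingers measure 114 mm over their backs; the gripper's body (76 mm by 85 mm) begins 54 mm behind the grasp point. The pads swing forward as they close: fully open they stand 13 mm farther back than shut.
Start: joints at [-1.225, 0.521, -0.036, 1.599, 0.021, 1.021, -0.113], TCP at [0.252, 0.572, 0.219] pointing down, gripper open.
Joint ranges: [-2.91, 2.91], [-0.3, 2.13], [-1.5, 1.42], [0.17, 2.43], [-1.26, 4.41], [0.16, 1.93], [-2.52, 2.52]. Speed limits (rad/s): [1.89, 1.89, 2.39, 2.39, 3.01, 3.01, 3.01].

## Interface

Orientations are given as [roll, pitch, yaw] about the fixed x, y, z axes, in that order (R = Rz(yaw) Ry(pitch) Rx(roll)).
In Python, from workcell import monitor, optics, bot gives the robot as it stands.
- The arm moves only by the tool arm_command, never from a script. Its arguments are lists of equal length, an entry for each row: "delta_pos": the shift along the tool's x, y, z as a fraction of full scale, a list of three; "rotation": the turn, a rotation vector about the tool's x, y, z as a fraction of full scale, a list of three. In form: {"delta_pos": [[dx, dy, dz], ...], "rotation": [[wx, wy, wz], ...]}. A call has 1 to 10 rows; each row shifts and turns the pose as measured when the row begins, along the tool's axes as they then stand; what a row does not reach is not made up. Full scale, the value 1, is 30 mm for a shift and 6 degrees for a turn. A row lasts 1/10 s, in which the tool goes at most 50 mm and 8.59 degrees, less where a joint would pass 70% of its speed; a pose out of reach is approached as far as the arm can. A call with a number of a shift or a turn outside -1 to 1 is refused whole. A call with a gripper value outside its range is refused whole. "gripper" is the closure, from -1 (fully open) to 1 (shut), so that 0 is half open, set as the call begins (left out, the last holds). The fingers move at their own pace and stop on an object; "grip_force" is the grip in N (left out, the last holds). Time passes only in rows, so rows that do not move let the fingers close. It gives the time, the measured TCP pose, the force and the opening at its end, in the units of the state.
- monitor.observe(): the state, without advancing time (a new reading comes with each control period).
- optics.grab_frame(name): name is "scene" or "side" or "wrist"; returns the picture (420x560x3 uint8, red, green, blue); there is no depth.
- optics.camera_params(name): a dict with "fx", "fy", "cx", "cy" (pixels), "origin" and "rotation" of the camera in the world. Camera axes: x right, y down, z forward; pixel columns grow to the right and rows downward; lengths in m; the calibration is good to about 2 mm. The wrist camera is an equidistant fisheye: a pixel r from the principal point sees the ray r / f radians off the axis. A picture is of the moment at which its call begins: read the wrist's pose just before it. camera_params takes no time and is no camera call; for the wrist camera it gives the pose at the moment of the call.
- bot.job_done(): hands the job in, once; it reports no verdict.
The state is a dict: "clock": time; "qpos": joint angles; "qd": joint speeds; "joint_efforts": joint torques, N m; "position": TCP position; "tool_rot": TCP orientation; "force": force on the tool from outside, world axes, zero at the start; "moment": the same for the moment, N m; "grip_width": finger opening in m.
Only numpy, scipy, OpenCV 4.12 (cv2) and the standard library are available. Lean on these libraries where they do the work, as an engineer would, in place of code of your own. Each camera call takes 0.05 s, during which the arm holds its last target. There are 200 camera calls.

## Working session

There is one attempt and no reset: what is moved stays moved. The work goes in short steps, Python scripts to look and compute and a tool call to move; the robot and the scene stay as the last step left them, time stands still between calls to the robot, and variables do not carry over. Pictures are saved under pics/ and viewed, about 12 in all and at most 16, crops included, and the job is handed in when it is done.

Besides the shell and the picture viewer there is one more tool, called after "Request:" as name(argument=value, ...) on one line, values as JSON. arm_command: Moves the arm, as the interface text tells. Its arguments: {"type":"object","properties":{"delta_pos":{"type":"array","items":{"type":"array","items":{"type":"number"}}},"rotation":{"type":"array","items":{"type":"array","items":{"type":"number"}}},"gripper":{"type":"number"},"grip_force":{"type":"number"}},"required":["delta_pos","rotation"]}

```bash
ls; mkdir -p pics; cat > h.py <<'E'
import numpy as np, cv2
from scipy.spatial.transform import Rotation as R
from workcell import monitor, optics, bot
def snap(n,fn):
    p=optics.camera_params(n); im=optics.grab_frame(n); cv2.imwrite('pics/'+fn,im[:,:,::-1]); np.save('pics/'+fn[:-4]+'.npy',im)
    return im,p
def ray(p,u,v,fish=False):
    x=(u-p['cx'])/p['fx']; y=(v-p['cy'])/p['fy']
    if fish:
        r=np.hypot(x,y); s=np.sin(r)/r if r>1e-9 else 1; d=np.array([x*s,y*s,np.cos(r)])
    else: d=np.array([x,y,1.])
    return np.array(p['origin']),np.array(p['rotation'])@d
def onz(p,u,v,z,fish=False):
    o,d=ray(p,u,v,fish); return o+d*(z-o[2])/d[2]
def tri(a,b):
    (o1,d1),(o2,d2)=a,b
    t=np.linalg.lstsq(np.c_[d1,-d2],o2-o1,rcond=None)[0]
    q1=o1+d1*t[0];q2=o2+d2*t[1]; return (q1+q2)/2,np.linalg.norm(q1-q2)
def proj(p,X,fish=False):
    c=np.array(p['rotation']).T@(np.array(X)-np.array(p['origin']))
    if fish:
        r=np.hypot(c[0],c[1]); th=np.arctan2(r,c[2]); return p['cx']+p['fx']*th*c[0]/r,p['cy']+p['fy']*th*c[1]/r
    return p['cx']+p['fx']*c[0]/c[2],p['cy']+p['fy']*c[1]/c[2]
E
python3 - <<'E'
from h import *
for n in ('scene','side'):
    im,p=snap(n,n+'0.png'); print(n,p)
print(monitor.observe()); print(optics.camera_params('wrist'))
E
```

```text
pics
scene {'fx': 410.17009674921394, 'fy': 410.17009674921394, 'cx': 278.26738357650305, 'cy': 210.15856516171283, 'origin': array([ 1.34214091, -0.27126986,  0.86663865]), 'rotation': array([-2.27275466e+00,  2.95773533e-04,  1.18321107e+00])}
side {'fx': 492.7250085947959, 'fy': 492.7250085947959, 'cx': 274.70383806257365, 'cy': 212.44631837720206, 'origin': array([ 0.386599  , -0.86330538,  1.08204602]), 'rotation': array([-2.38734252e+00, -5.20872960e-04, -1.34321038e-01])}
{'clock': 0.1, 'qpos': array([-1.22520493,  0.5219724 , -0.03632446,  1.5999398 ,  0.02124211,
        1.02111637, -0.11280395]), 'qd': array([ 0.00029935, -0.00130816,  0.00042721, -0.00192362,  0.00082449,
        0.00154464, -0.00140367]), 'joint_efforts': array([ 3.53415155e-03, -9.28485632e+01,  1.98373966e+00, -3.70531511e+01,
        1.81144680e-02,  5.21826121e-03, -8.50344077e-05]), 'position': array([0.25236347, 0.57143901, 0.21887614]), 'tool_rot': array([-1.46476436,  1.56974624, -1.88055145]), 'force': array([-0.40672627, -0.56531228,  0.52300355]), 'moment': array([-0.07947121, -0.08071777, -0.00885551]), 'grip_width': 0.08573000406044931}
{'fx': 325.19226210127806, 'fy': 325.19226210127806, 'cx': 282.12630427195336, 'cy': 206.254525469251, 'origin': array([0.18169781, 0.60197862, 0.37315452]), 'rotation': array([2.83912951e+00, 7.95401396e-04, 1.15623848e+00])}
```

```bash
sed -i "s/p=optics.camera_params(n); im/p=optics.camera_params(n); p['rotation']=R.from_euler('xyz',p['rotation']).as_matrix(); im/" h.py
sed -i "s/^    return im,p/    import pickle; pickle.dump(p,open('pics\/'+fn[:-4]+'.pkl','wb')); return im,p\ndef load(b):\n    import pickle; return np.load('pics\/'+b+'.npy'),pickle.load(open('pics\/'+b+'.pkl','rb'))/" h.py
python3 - <<'E'
from h import *
for n in ('scene','side','wrist'): snap(n,n+'1.png')
p=load('side1')[1]; print(p['rotation'])
E
```

```text
[[ 9.90992350e-01 -9.72436391e-02  9.20751687e-02]
 [-1.33917477e-01 -7.22268430e-01  6.78523709e-01]
 [ 5.20872936e-04 -6.84742279e-01 -7.28785112e-01]]
```

View pics/scene0.png

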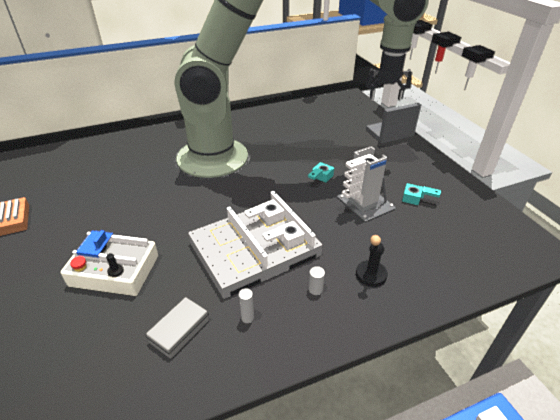

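View pics/side0.png

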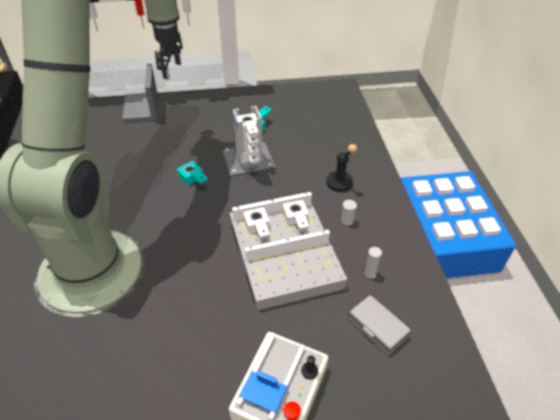

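```bash
python3 - <<'E'
import cv2
a=cv2.imread('pics/side0.png')[95:305,190:360]; b=cv2.imread('pics/scene0.png')[140:290,185:405]
cv2.imwrite('pics/c1.png',cv2.resize(a,None,fx=2.8,fy=2.8,interpolation=cv2.INTER_CUBIC))
cv2.imwrite('pics/c2.png',cv2.resize(b,None,fx=3.5,fy=3.5,interpolation=cv2.INTER_CUBIC))
E
```

```text
(no output)
```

View pics/c1.png

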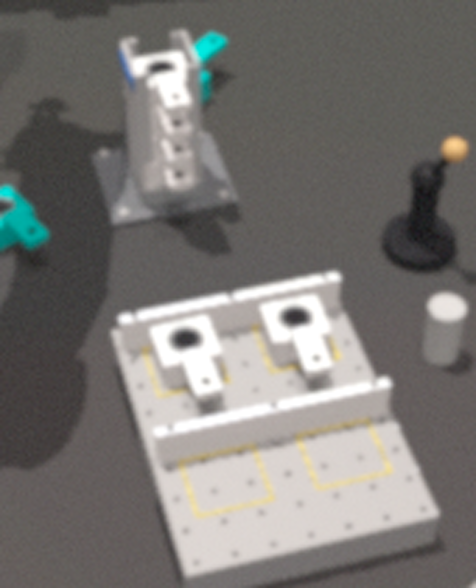

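View pics/c2.png

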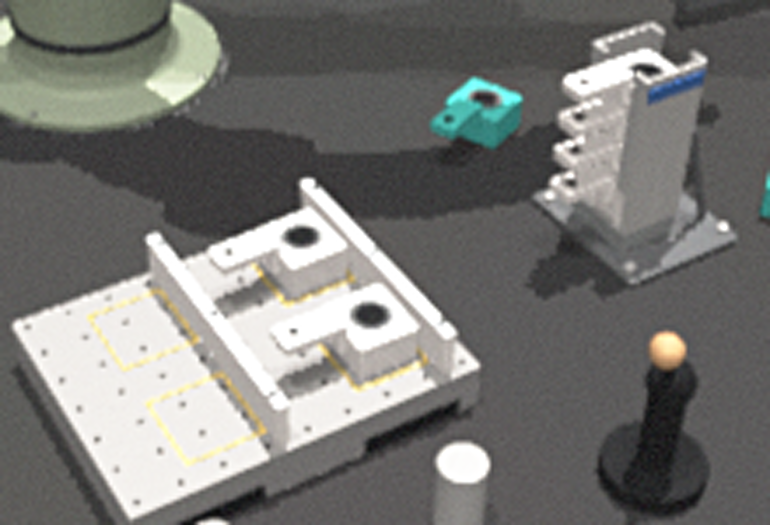

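```bash
python3 - <<'E'
from h import *
S=load('side1')[1]; C=load('scene1')[1]
s=lambda u,v: ray(S,190+(u+.5)/2.8-.5,95+(v+.5)/2.8-.5)
c=lambda u,v: ray(C,185+(u+.5)/3.5-.5,140+(v+.5)/3.5-.5)
pts={'p3a':((180,463),(88,317)),'p3b':((258,450),(155,291)),'p3c':((272,500),(0,0)),
'p3 TL':((180,463),(155,291)),'p3 TR':((258,450),(202,340)),'p3 BR':((272,500),(127,368)),'p3 BL':((196,515),(88,317)),
'p4 TL':((297,436),(213,375)),'p4 TR':((372,423),(266,430)),'p4 BR':((391,470),(188,463)),'p4 BL':((318,488),(146,407)),
'boss1':((185,339),(301,236)),'boss2':((295,317),(370,314)),
'mag top bush':((161,70),(648,70)),'lug4 tip':((176,100),(568,85)),'lug bottom':((177,182),(563,190)),
'footL':((112,220),(535,197)),'footR':((237,205),(632,280)),'ball':((454,149),(667,350)),'gaA':((446,306),(462,463)),
'dec1':((8,200),(485,98))}
for k,(a,b) in pts.items():
    if b==(0,0): continue
    q,e=tri(s(*a),c(*b)); print(k,q.round(4),round(e,4))
f=lambda u,v:ray(S,u,v); g=lambda u,v:ray(C,u,v)
for k,a,b in [('joy',(311,358),(112,257)),('red',(291,409),(78,263)),('tab',(266,379),(97,237))]:
    q,e=tri(f(*a),g(*b)); print(k,q.round(4),round(e,4))
E
```

```text
p3a [ 0.4481 -0.1071  0.0654] 0.0506
p3b [ 0.5065 -0.0849  0.0966] 0.0192
p3 TL [ 0.4402 -0.0626  0.045 ] 0.0013
p3 TR [ 0.5145 -0.0484  0.042 ] 0.0093
p3 BR [ 0.5197 -0.112   0.042 ] 0.0031
p3 BL [ 0.4486 -0.1236  0.0438] 0.0019
p4 TL [ 0.5552 -0.0483  0.047 ] 0.004
p4 TR [ 0.6291 -0.0338  0.0445] 0.0066
p4 BR [ 0.636  -0.0967  0.0451] 0.0001
p4 BL [ 0.5651 -0.1078  0.0425] 0.0026
boss1 [0.4594 0.0641 0.0803] 0.0003
boss2 [0.5721 0.0793 0.0806] 0.0007
mag top bush [0.4697 0.3856 0.1733] 0.0044
lug4 tip [0.4793 0.3012 0.1897] 0.0046
lug bottom [0.4771 0.3109 0.071 ] 0.0012
footL [0.4018 0.3311 0.0033] 0.0035
footR [0.548  0.3471 0.0029] 0.009
ball [0.762  0.2231 0.1592] 0.0001
gaA [0.7307 0.0848 0.0677] 0.0016
dec1 [0.2874 0.3316 0.0469] 0.0037
joy [ 0.5284 -0.3894  0.1135] 0.0005
red [ 0.474  -0.4773  0.0751] 0.004
tab [ 0.4292 -0.4202  0.1065] 0.0012
```

View pics/wrist1.png

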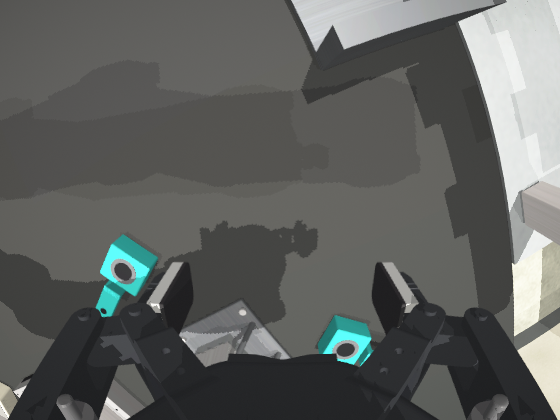

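```bash
cat >> h.py <<'E'
def pose():
    s=monitor.observe(); return np.array(s['position']),R.from_euler('xyz',s['tool_rot']),s
def Rt(yaw,t,sg=1):
    "tool x pointing at azimuth yaw(deg), t deg below horizontal; tool y = sg*left"
    a,t=np.radians(yaw),np.radians(t)
    x=np.array([np.cos(a)*np.cos(t),np.sin(a)*np.cos(t),-np.sin(t)]); y=sg*np.array([-np.sin(a),np.cos(a),0])
    return R.from_matrix(np.c_[x,y,np.cross(x,y)])
def plan(target,Rg=None):
    p,r,s=pose(); Rg=Rg or r
    d=r.inv().apply(np.array(target)-p); w=(r.inv()*Rg).as_rotvec()
    print('pos',p.round(4),'shift(tool) units',(d/.03).round(2),'| rot units',(np.degrees(w)/6).round(2),'n',np.ceil(max(np.abs(d/.03).max(),np.abs(np.degrees(w)/6).max())))
    return p,r,s
E
python3 - <<'E'
from h import *
p,r,s=plan([.5,.1,.42]); print(r.as_matrix().round(2))
for sg in (1,-1):
    print(sg); plan([.5,.1,.42],Rt(96.3,35,sg)); plan([.5,.1,.42],Rt(96.3,89,sg))
E
```

```text
pos [0.2524 0.5716 0.2192] shift(tool) units [ -6.69 -11.05  13.9 ] | rot units [0. 0. 0.] n 14.0
[[-0.    0.4   0.91]
 [-0.    0.91 -0.4 ]
 [-1.   -0.    0.  ]]
1
pos [0.2524 0.5716 0.2192] shift(tool) units [ -6.69 -11.05  13.9 ] | rot units [-18.21  -5.46   9.48] n 19.0
pos [0.2524 0.5716 0.2192] shift(tool) units [ -6.69 -11.05  13.9 ] | rot units [-20.02  -0.11   0.18] n 21.0
-1
pos [0.2524 0.5716 0.2192] shift(tool) units [ -6.69 -11.05  13.9 ] | rot units [9.17 8.29 4.78] n 14.0
pos [0.2524 0.5716 0.2192] shift(tool) units [ -6.69 -11.05  13.9 ] | rot units [9.98 0.15 0.09] n 14.0
```

Request:
arm_command(delta_pos=[[-1,0,0],[-1,0,0],[-1,0,0],[-1,0,0],[-1,0,0],[-1,0,0],[-1,0,0],[0,-0.8,1],[0,-0.8,1],[0,-0.8,1]], rotation=[[0,0,0],[0,0,0],[0,0,0],[0,0,0],[0,0,0],[0,0,0],[0,0,0],[0,0,0],[0,0,0],[0,0,0]])

```text
clock: 1.25
position: [0.3035, 0.4695, 0.4354]
tool_rot: [-1.819, 1.566, -2.227]
force: [1.4, 0.6, -0.2]
grip_width: 0.0855
```

Request:
arm_command(delta_pos=[[0,-0.8,1],[0,-0.8,1],[0,-0.8,1],[0,-0.8,1],[0,-0.8,1],[0,-0.8,1],[0,-0.8,1],[0,-0.8,1],[0,-0.8,1],[0,-0.8,1]], rotation=[[0,0,0],[0,0,0],[0,0,0],[0,0,0],[0,0,0],[0,0,0],[0,0,0],[0,0,0],[0,0,0],[0,0,0]])

```text
clock: 2.25
position: [0.4881, 0.1144, 0.437]
tool_rot: [-1.933, 1.568, -2.34]
force: [0.9, 0.5, -0.6]
grip_width: 0.0851
```

Request:
arm_command(delta_pos=[[0,0,0],[0,0,0],[0,0,0],[0,0,0],[0,0,0],[0,0,0],[0,0,0],[0,0,0],[0,0,0],[0,0,0]], rotation=[[1,0,0],[1,0,0],[1,0,0],[1,0,0],[1,0,0],[1,0,0],[1,0,0],[1,0,0],[1,0,0],[1,0,0]])

```text
clock: 3.25
position: [0.4894, 0.1072, 0.4368]
tool_rot: [-0.584, 1.567, -2.087]
force: [1.2, 0.6, -0.0]
grip_width: 0.0855
```

```bash
python3 - <<'E'
from h import *
p,r,s=plan([.49,.1,.40],Rt(96.3,35,-1)); print(s['clock'],s['qpos'].round(2)); print(r.as_matrix().round(2))
snap('wrist','w2.png')
E
```

```text
pos [0.4894 0.1072 0.4368] shift(tool) units [1.23 0.   0.24] | rot units [-0.38  9.19 -0.18] n 10.0
3.25 [-0.67  0.16  0.4   1.59 -0.06  1.41 -0.2 ]
[[-0.    1.    0.07]
 [-0.    0.07 -1.  ]
 [-1.   -0.    0.  ]]
```

View pics/w2.png

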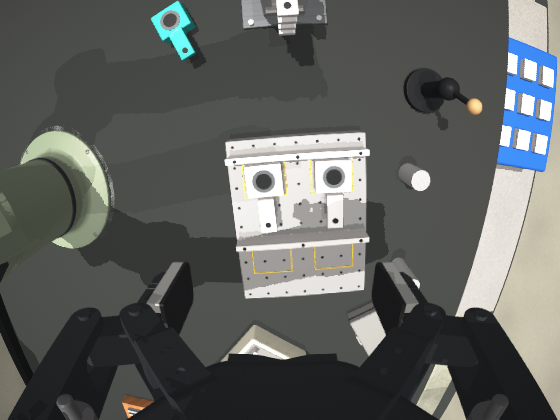

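Request:
arm_command(delta_pos=[[0,0,0],[0,0,0],[0,0,0],[0,0,0],[0,0,0],[0,0,0],[0,0,0],[0,0,0],[0,0,0],[0,0,0]], rotation=[[-0.04,0.9,0],[-0.04,0.9,0],[-0.04,0.9,0],[-0.04,0.9,0],[-0.04,0.9,0],[-0.04,0.9,0],[-0.04,0.9,0],[-0.04,0.9,0],[-0.04,0.9,0],[-0.04,0.9,0]])

```text
clock: 4.3
position: [0.4906, 0.1095, 0.4408]
tool_rot: [3.089, 0.595, 1.661]
force: [0.1, 0.3, 0.9]
grip_width: 0.0854
```

```bash
python3 - <<'E'
from h import *
p,r,s=plan([.49,.1,.40],Rt(96.3,35,-1)); print(s['clock'],s['qpos'].round(2)); print(r.as_matrix().round(2))
E
```

```text
pos [0.4906 0.1095 0.4408] shift(tool) units [ 0.5  -0.12  1.3 ] | rot units [ 0.39 -0.15 -0.16] n 2.0
4.3 [-0.12  0.34  0.44  1.74 -1.    1.64  0.7 ]
[[-0.07  0.99  0.1 ]
 [ 0.82  0.12 -0.55]
 [-0.56  0.04 -0.83]]
```

```bash
python3 - <<'E'
from h import *
im,p=snap('wrist','w3.png')
print(p['origin'],p['rotation'].round(2))
# predict
for n,X in [('lug1tip',(.4785,.303,.074)),('lug4tip',(.4785,.303,.182)),('bush4',(.4697,.3856,.174))]: print(n,np.round(proj(p,X,True),1))
cv2.imwrite('pics/w3c.png',cv2.resize(im[60:330,140:420,::-1],None,fx=2.2,fy=2.2,interpolation=cv2.INTER_CUBIC))
E
```

```text
[0.49328334 0.02370639 0.590106  ] [[ 0.99  0.12 -0.04]
 [ 0.12 -0.77  0.62]
 [ 0.04 -0.62 -0.78]]
lug1tip [280.3 264. ]
lug4tip [283.  230.3]
bush4 [283.4 192.4]
```

View pics/w3c.png

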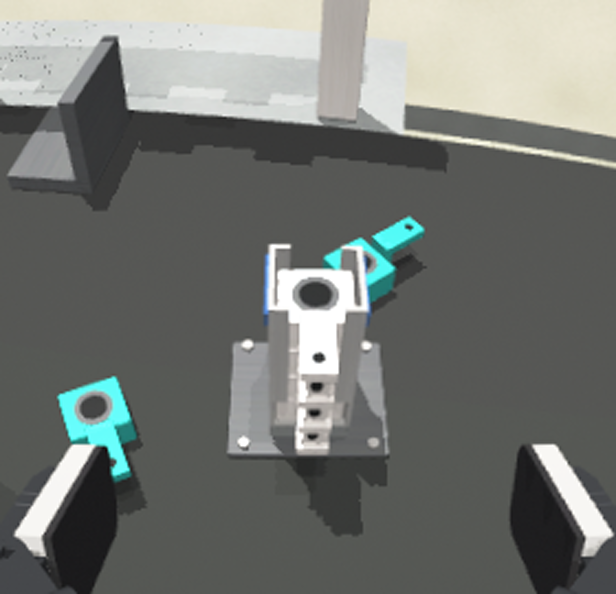

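```bash
python3 - <<'E'
from h import *
_,p=load('w3'); f=lambda u,v:(140+(u+.5)/2.2-.5,60+(v+.5)/2.2-.5)
b=onz(p,*f(315,294),.174,True); t=onz(p,*f(319,375),.188,True); l=onz(p,*f(313.5,452),.068,True); l2=onz(p,*f(313.5,430),.080,True)
print(b,t,l,l2); d=b-t; print(np.degrees(np.arctan2(d[1],d[0])), np.hypot(*d[:2]))
fl=onz(p,*f(243,442),.008,True);fr=onz(p,*f(373,442),.008,True);bl=onz(p,*f(248,345),.008,True);br=onz(p,*f(367,345),.008,True)
print(fl,fr,bl,br)
for a,c in((fl,fr),(bl,br)): e=c-a; print(np.degrees(np.arctan2(e[1],e[0])))
for a,c in((fl,bl),(fr,br)): e=c-a; print(np.degrees(np.arctan2(e[1],e[0])))
# two-view heights
S=load('side1')[1]; s=lambda u,v: ray(S,190+(u+.5)/2.8-.5,95+(v+.5)/2.8-.5)
print(tri(s(161,70),ray(p,*f(315,294),True)),tri(s(178,185),ray(p,*f(313.5,452),True)))
E
```

```text
[0.46909026 0.38342343 0.174     ] [0.48125014 0.29943386 0.188     ] [0.48210592 0.30440962 0.068     ] [0.47989463 0.31836309 0.08      ]
98.23795574246103 0.08486524268459024
[0.41499758 0.33735819 0.008     ] [0.53455831 0.35485045 0.008     ] [0.40032732 0.44851552 0.008     ] [0.52020206 0.46698284 0.008     ]
8.323569891793209
8.757859168796626
97.51829731316509
97.29585751370837
(array([0.46955903, 0.38589784, 0.17071183]), np.float64(0.0014119814390655095)) (array([0.47973853, 0.30139694, 0.07473762]), np.float64(0.005125279076730884))
```

```bash
cat >> h.py <<'E'
CH=np.array([.469,.384]); CY=98.0
def chp(x,z,t,yaw=CY,y=0):
    "TCP for grasp point at chute (x,y), world z, tilt t"
    a=np.radians(yaw); u=np.array([np.cos(a),np.sin(a)]); v=np.array([-u[1],u[0]]); rr=Rt(yaw,t,-1)
    return np.r_[CH+x*u+y*v,z]+.005*rr.apply([1,0,0]),rr
E
python3 - <<'E'
from h import *
plan(*chp(-.145,.30,35)); plan(*chp(-.145,.074,35))
E
```

```text
pos [0.4904 0.1086 0.4388] shift(tool) units [6.38 0.28 1.44] | rot units [ 0.19 -0.2  -0.39] n 7.0
pos [0.4904 0.1086 0.4388] shift(tool) units [10.56 -0.02  7.69] | rot units [ 0.19 -0.2  -0.39] n 11.0
```

Request:
arm_command(delta_pos=[[0.8,0,0.2],[0.8,0.1,0.2],[0.8,0.1,0.2],[0.8,0,0.2],[0.8,0,0.2],[0.8,0,0.2],[0.8,0,0.2],[0.8,0,0]], rotation=[[0.2,-0.2,-0.4],[0,0,0],[0,0,0],[0,0,0],[0,0,0],[0,0,0],[0,0,0],[0,0,0]])

```text
clock: 5.15
position: [0.4771, 0.2475, 0.2858]
tool_rot: [3.137, 0.629, 1.723]
force: [0.6, 0.2, 0.9]
grip_width: 0.0853
```

```bash
python3 - <<'E'
from h import *
p,r,s=plan(*chp(-.145,.074,35)); print(s['qpos'].round(2))
E
```

```text
pos [0.4771 0.2475 0.2858] shift(tool) units [4.08 0.34 5.88] | rot units [0.11 0.17 0.1 ] n 6.0
[-0.31  0.48  0.33  1.96 -1.15  1.29  0.84]
```

Request:
arm_command(delta_pos=[[0.68,0.06,0.95],[0.68,0.06,0.95],[0.68,0.06,0.95]], rotation=[[0.1,0.1,0.1],[0,0,0],[0,0,0]])

```text
clock: 5.45
position: [0.4807, 0.255, 0.179]
tool_rot: [3.131, 0.622, 1.72]
force: [1.0, 0.7, -1.1]
grip_width: 0.0856
```

```bash
python3 - <<'E'
from h import *
p,r,s=plan(*chp(-.145,.074,35)); print(s['qpos'].round(2))
E
```

```text
pos [0.4807 0.255  0.179 ] shift(tool) units [1.78 0.17 3.15] | rot units [0.16 0.1  0.08] n 4.0
[-0.21  0.65  0.18  2.01 -1.25  1.16  1.05]
```

Request:
arm_command(delta_pos=[[0,0,0],[0,0,0]], rotation=[[0.1,-0.6,0.05],[0,-0.5,0]])

```text
clock: 5.65
position: [0.4784, 0.2548, 0.1715]
tool_rot: [-3.134, 0.744, 1.724]
force: [-1.1, 0.3, -0.2]
grip_width: 0.0853
```

```bash
python3 - <<'E'
from h import *
p,r,s=plan(*chp(-.145,.074,42)); print(s['qpos'].round(2))
E
```

```text
pos [0.4784 0.2548 0.1715] shift(tool) units [1.98 0.3  2.75] | rot units [0.02 0.1  0.1 ] n 3.0
[-0.29  0.61  0.22  2.01 -1.19  1.07  0.95]
```

Request:
arm_command(delta_pos=[[0.67,0.15,0.92],[0.67,0.1,0.92]], rotation=[[0,0.1,0.1],[0,0,0]])

```text
clock: 5.85
position: [0.4872, 0.2528, 0.1053]
tool_rot: [3.127, 0.738, 1.712]
force: [1.2, -0.7, -1.1]
grip_width: 0.0853
```

```bash
python3 - <<'E'
from h import *
p,r,s=plan(*chp(-.145,.074,42)); print(s['qpos'].round(3))
E
```

```text
pos [0.4872 0.2528 0.1053] shift(tool) units [ 0.56 -0.01  1.05] | rot units [0.16 0.05 0.01] n 2.0
[-0.192  0.726  0.098  2.009 -1.245  0.97   1.084]
```

Request:
arm_command(delta_pos=[[0.5,0,0.85],[0,0,0]], rotation=[[0.16,0.05,0],[0,0,0]])

```text
clock: 6.05
position: [0.4869, 0.2485, 0.0725]
tool_rot: [-3.138, 0.735, 1.72]
force: [-0.3, -0.3, 0.8]
grip_width: 0.0851
```

```bash
python3 - <<'E'
from h import *
p,r,s=plan(*chp(-.145,.074,42)); print(s['qpos'].round(3)); plan(*chp(-.078,.074,42))
im,c=snap('wrist','w4.png')
cv2.imwrite('pics/w4c.png',cv2.resize(im[60:360,140:440,::-1],None,fx=2,fy=2,interpolation=cv2.INTER_CUBIC))
E
```

```text
pos [0.4869 0.2485 0.0725] shift(tool) units [-0.07  0.04  0.15] | rot units [0.03 0.02 0.07] n 1.0
[-0.13   0.787  0.026  2.001 -1.246  0.919  1.118]
pos [0.4869 0.2485 0.0725] shift(tool) units [ 1.58  0.05 -1.35] | rot units [0.03 0.02 0.07] n 2.0
```

View pics/w4c.png

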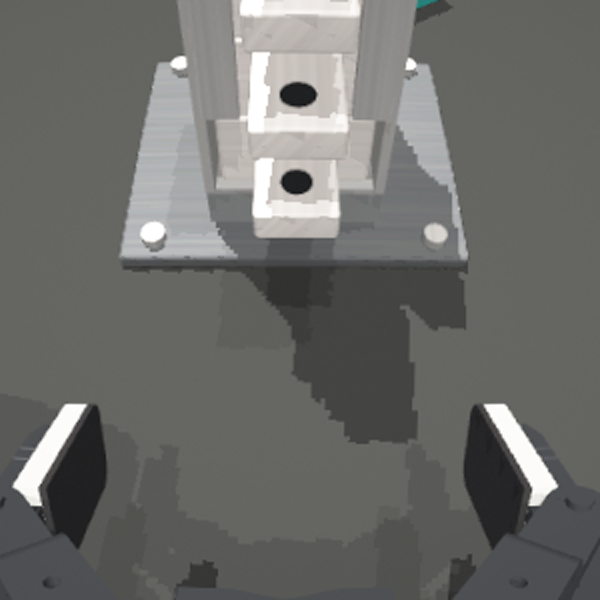

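```bash
python3 - <<'E'
from h import *
_,p=load('w4'); f=lambda u,v:(140+(u+.5)/2-.5,60+(v+.5)/2-.5)
a=onz(p,*f(254,217),.08,True);b=onz(p,*f(340,217),.08,True);print(a,b,(a+b)/2,np.linalg.norm(a-b))
e=b-a; print(np.degrees(np.arctan2(e[1],e[0])))
a=onz(p,*f(254,236),.068,True);b=onz(p,*f(340,236),.068,True);print((a+b)/2,np.linalg.norm(a-b))
h1=onz(p,*f(297,182),.08,True);h2=onz(p,*f(298,95),.116,True);print('holes',h1,h2)
T=chp(-.083,.074,42)[0]; print('expected tip', T)
# height from two wrist views: w3 bottom lug edge and w4
q=load('w3')[1]; g=lambda u,v:(140+(u+.5)/2.2-.5,60+(v+.5)/2.2-.5)
print(tri(ray(q,*g(313.5,452),True),ray(p,*f(297,236),True)))
E
```

```text
[0.4691228  0.29859307 0.08      ] [0.49415205 0.30231958 0.08      ] [0.48163742 0.30045633 0.08      ] 0.025305137565976032
8.468342631202935
[0.48155498 0.30216636 0.068     ] 0.026741390451385523
holes [0.47978304 0.31380285 0.08      ] [0.47964998 0.31363891 0.116     ]
expected tip [0.48003424 0.30548731 0.07065435]
(array([0.481298  , 0.30939883, 0.05820035]), np.float64(0.0012979840356615439))
```

Request:
arm_command(delta_pos=[[0.55,0.05,-0.42],[0.52,0.03,-0.45],[0.3,0,-0.3],[0,0,0]], rotation=[[0,0,0.05],[0,0,0],[0,0,0],[0,0,0]])

```text
clock: 6.5
position: [0.4823, 0.3079, 0.0784]
tool_rot: [3.127, 0.737, 1.712]
force: [-0.7, 0.0, 0.5]
grip_width: 0.0852
```

```bash
sed -i 's/^CH=.*; CY/CH=np.array([.470,.383]); CY/' h.py; python3 - <<'E'
from h import *
p,r,s=plan(*chp(-.078,.074,42)); print(s['qpos'].round(3),s['force'])
E
```

```text
pos [0.4823 0.3079 0.0784] shift(tool) units [ 0.22 -0.06  0.15] | rot units [0.15 0.03 0.01] n 1.0
[-0.108  0.771 -0.161  2.002 -1.251  0.767  1.047] [-0.73357755  0.02293133  0.52389183]
```

Request:
arm_command(delta_pos=[[0.2,-0.05,0.18],[0.05,0,0.03],[0,0,0]], rotation=[[0.15,0,0],[0,0,0],[0,0,0]])

```text
clock: 6.8
position: [0.4813, 0.3086, 0.0697]
tool_rot: [3.139, 0.739, 1.711]
force: [0.3, -1.2, -0.1]
grip_width: 0.0853
```

Request:
arm_command(delta_pos=[[0,0,0],[0,0,0],[0,0,0],[0,0,0],[0,0,0],[0,0,0],[0,0,0],[0,0,0]], rotation=[[0,0,0],[0,0,0],[0,0,0],[0,0,0],[0,0,0],[0,0,0],[0,0,0],[0,0,0]], gripper=1, grip_force=50)

```text
clock: 7.6
position: [0.4817, 0.3073, 0.0694]
tool_rot: [3.139, 0.74, 1.71]
force: [-0.5, -0.3, -0.6]
grip_width: 0.0003
```

```bash
python3 - <<'E'
from h import *
p,r,s=plan(*chp(-.078,.074,42)); print(s['qpos'].round(3),s['force']); 
p,r,s=plan(*chp(-.108,.074,42)); 
E
```

```text
pos [0.4817 0.3073 0.0694] shift(tool) units [ 0.03 -0.04 -0.08] | rot units [ 0.02  0.06 -0.  ] n 1.0
[-0.088  0.788 -0.188  2.004 -1.251  0.74   1.045] [-0.53270889 -0.34846961 -0.617161  ]
pos [0.4817 0.3073 0.0694] shift(tool) units [-0.71 -0.04  0.59] | rot units [ 0.02  0.06 -0.  ] n 1.0
```

```bash
python3 - <<'E'
from h import *
im,c=snap('wrist','w5.png')
sc,_=snap('scene','s5.png')
a=cv2.resize(im[60:360,140:440,::-1],(500,500),interpolation=cv2.INTER_CUBIC)
b=cv2.resize(sc[130:230,300:360,::-1],(300,500),interpolation=cv2.INTER_CUBIC)
cv2.imwrite('pics/w5c.png',np.hstack([a,b]))
E
```

```text
(no output)
```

View pics/w5c.png

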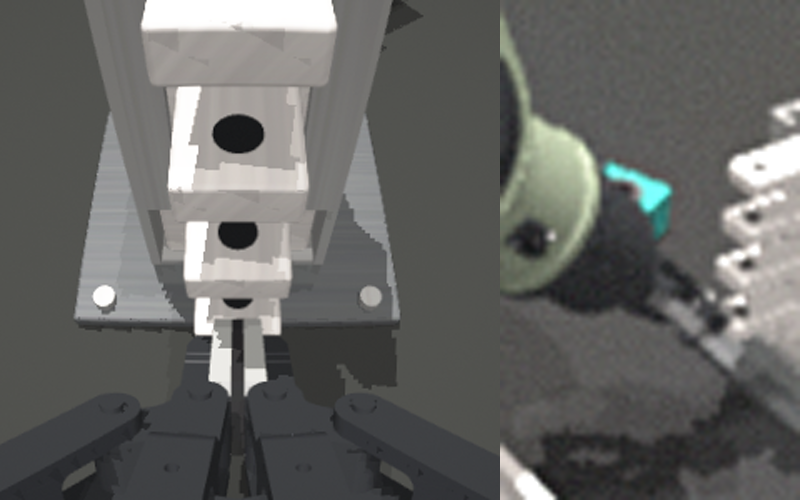

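```bash
python3 - <<'E'
from h import *
_,p=load('w5'); P,r,s=pose()
for n,o in [('tip up',(.014,0,-.011)),('tip mid',(.014,0,0)),('tip low',(.014,0,.011)),('grasp',(-.005,0,0)),('grasp up',(-.005,0,-.011))]:
    X=P+r.apply(o); u=np.array(proj(p,X,True)); print(n,X.round(4),((u-[140,60])/.6).round(0))
for n,(x,z) in {'lugtop':(-.083,.080),'lugbot':(-.083,.068),'lug2top':(-.083,.116),'lug2bot':(-.083,.104)}.items():
    X=chp(x,z,42)[0]-.005*r.apply([1,0,0]); print(n,X.round(4),((np.array(proj(p,X,True))-[140,60])/.6).round(0))
f=lambda u,v:(140+u*.6,60+v*.6)
print(onz(p,*f(238,296),.080,True),onz(p,*f(238,335),.068,True), onz(p,*f(238,279),.104,True),onz(p,*f(238,300),.104,True),onz(p,*f(238,250),.116,True))
E
```

```text
tip up [0.4792 0.3249 0.0681] [240. 279.]
tip mid [0.4803 0.3176 0.0599] [240. 309.]
tip low [0.4813 0.3102 0.0518] [240. 338.]
grasp [0.4822 0.3037 0.0727] [241. 334.]
grasp up [0.4812 0.311  0.0809] [241. 302.]
lugtop [0.4815 0.3008 0.08  ] [237. 334.]
lugbot [0.4815 0.3008 0.068 ] [237. 348.]
lug2top [0.4815 0.3008 0.116 ] [237. 280.]
lug2bot [0.4815 0.3008 0.104 ] [237. 301.]
[0.48005064 0.31311735 0.08      ] [0.48123697 0.30507046 0.068     ] [0.48084411 0.30694352 0.104     ] [0.48168387 0.30103426 0.104     ] [0.48054845 0.30873186 0.116     ]
```

```bash
python3 - <<'E'
from h import *
im,_=load('w5'); sc,_=load('s5')
a=cv2.resize(im[215:315,234:334,::-1],(600,600),interpolation=cv2.INTER_NEAREST)
snap('side','d5.png'); b=load('s5')[0][160:220,320:340+20]; b=cv2.resize(b[:,:,::-1],(200,300),interpolation=cv2.INTER_CUBIC)
d=cv2.resize(load('d5')[0][130:190,230:270,::-1],(200,300),interpolation=cv2.INTER_CUBIC)
cv2.imwrite('pics/w5z.png',np.hstack([a,np.vstack([b,d])]))
E
```

```text
(no output)
```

View pics/w5z.png

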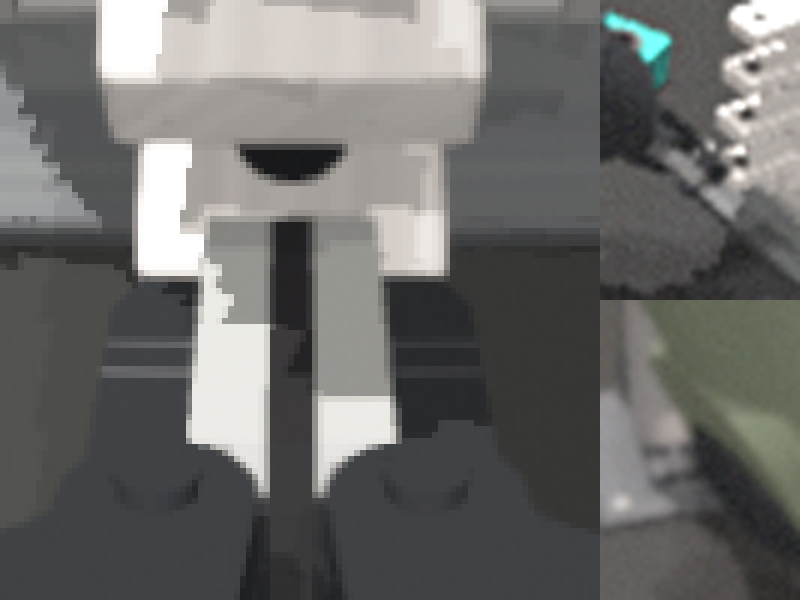

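```bash
python3 - <<'E'
from h import *
_,p=load('w4'); P=np.array([.4869,.2485,.0725]); r=R.from_euler('xyz',[-3.138,.735,1.72])
for x in (.014,.001,-.01,-.02,-.03):
  print(x,[(((np.array(proj(p,P+r.apply((x,y,z)),True))-[140,60])*2).round(0)) for y,z in((.0425,-.011),(.0425,.011),(.05,-.011))])
_,q=load('w5'); 
print((r.inv().apply(p['origin']-P)).round(4))
P5,r5,_=pose(); print((r5.inv().apply(q['origin']-P5)).round(4), (r5.inv().as_matrix()@q['rotation']).round(3))
for z in (-.011,-.005,0,.005,.011): print(z,[(((np.array(proj(q,P5+r5.apply((x,y,z)),True))-[234,215])*6).round(0)) for x,y in((.014,0.007),(0,.007),(-.02,.007))])
E
```

```text
0.014 [array([439., 334.]), array([432., 404.]), array([464., 334.])]
0.001 [array([449., 352.]), array([442., 425.]), array([476., 351.])]
-0.01 [array([460., 368.]), array([451., 445.]), array([488., 368.])]
-0.02 [array([470., 385.]), array([459., 465.]), array([500., 385.])]
-0.03 [array([481., 405.]), array([469., 487.]), array([513., 403.])]
[-0.1545 -0.0011 -0.0758]
[-0.1545 -0.0011 -0.0759] [[ 0.001 -0.298  0.955]
 [ 1.     0.001 -0.001]
 [-0.001  0.955  0.298]]
-0.011 [array([377.,  74.]), array([384., 133.]), array([396., 234.])]
-0.005 [array([376., 134.]), array([383., 196.]), array([394., 303.])]
0 [array([375., 183.]), array([382., 248.]), array([392., 359.])]
0.005 [array([374., 230.]), array([381., 298.]), array([391., 413.])]
0.011 [array([373., 286.]), array([379., 356.]), array([389., 476.])]
```

```bash
python3 - <<'E'
from h import *
C=load('s5')[1]; P,r,_=pose()
for x in (.014,0,-.017,-.03,-.05):
  print(x,[ (np.array(proj(C,P+r.apply((x,0,z)))).round(1), (P+r.apply((x,0,z))).round(3)) for z in(-.011,.011)])
print('lug1 tip top/bot',[np.round(proj(C,(.4815,.3015,z)),1) for z in(.08,.068,.044+.116-.044)])
im,_=load('s5'); a=im[175:225,318:368,::-1]; cv2.imwrite('pics/s5z.png',cv2.resize(a,(600,600),interpolation=cv2.INTER_CUBIC))
E
```

```text
0.014 [(array([349.7, 193.8]), array([0.479, 0.325, 0.068])), (array([345.4, 199.3]), array([0.481, 0.31 , 0.052]))]
0 [(array([347.4, 192.5]), array([0.481, 0.315, 0.077])), (array([343.1, 198. ]), array([0.483, 0.3  , 0.061]))]
-0.017 [(array([344.6, 190.8]), array([0.482, 0.302, 0.089])), (array([340.2, 196.4]), array([0.485, 0.288, 0.073]))]
-0.03 [(array([342.4, 189.5]), array([0.484, 0.293, 0.098])), (array([338. , 195.2]), array([0.486, 0.278, 0.081]))]
-0.05 [(array([338.9, 187.5]), array([0.486, 0.278, 0.111])), (array([334.5, 193.2]), array([0.488, 0.263, 0.095]))]
lug1 tip top/bot [array([344., 193.]), array([343.6, 196. ]), array([345.2, 183.7])]
```

View pics/s5z.png

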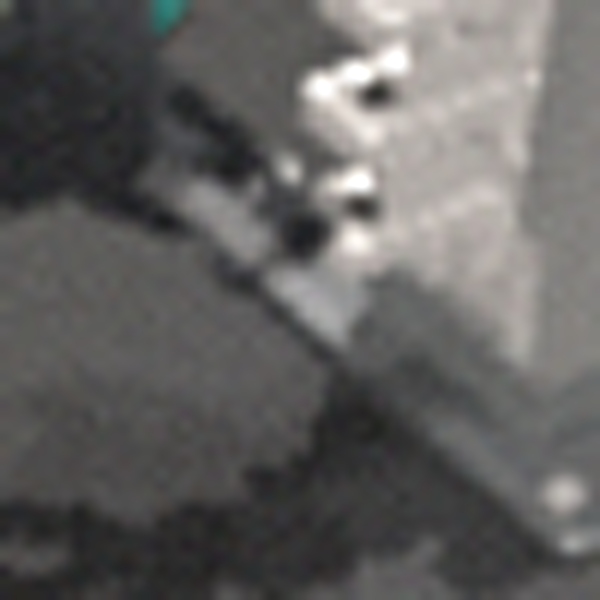

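```bash
sed -i 's/+.005\*rr.apply/+.036*rr.apply/' h.py; python3 - <<'E'
from h import *
p,r,s=plan(*chp(-.078,.074,42)); print(s['qpos'].round(3))
E
```

```text
pos [0.4817 0.3073 0.0694] shift(tool) units [ 1.06 -0.04 -0.09] | rot units [ 0.02  0.06 -0.  ] n 2.0
[-0.088  0.788 -0.188  2.004 -1.251  0.74   1.045]
```

Request:
arm_command(delta_pos=[[0,0,0],[0,0,0],[0,0,0],[0,0,0],[0,0,0],[0,0,0]], rotation=[[0,0,0],[0,0,0],[0,0,0],[0,0,0],[0,0,0],[0,0,0]], gripper=-1)

```text
clock: 8.35
position: [0.4817, 0.3073, 0.0694]
tool_rot: [3.139, 0.74, 1.71]
force: [-1.0, 0.1, -0.5]
grip_width: 0.0845
```

Request:
arm_command(delta_pos=[[0.35,0,-0.02],[0.35,0,-0.02],[0.33,0,-0.02],[0,0,0]], rotation=[[0,0,0],[0,0,0],[0,0,0],[0,0,0]])

```text
clock: 8.75
position: [0.4786, 0.3317, 0.0495]
tool_rot: [3.138, 0.74, 1.709]
force: [0.3, -0.7, -1.1]
grip_width: 0.0857
```

```bash
python3 - <<'E'
from h import *
p,r,s=plan(*chp(-.078,.074,42)); print(s['qpos'].round(3),s['force'])
E
```

```text
pos [0.4786 0.3317 0.0495] shift(tool) units [ 0.01 -0.05 -0.03] | rot units [ 0.02  0.07 -0.01] n 1.0
[-0.047  0.838 -0.308  1.996 -1.252  0.633  1.046] [ 0.26475555 -0.71650156 -1.10672308]
```

Request:
arm_command(delta_pos=[[0,0,0],[0,0,0],[0,0,0],[0,0,0],[0,0,0],[0,0,0],[0,0,0],[0,0,0]], rotation=[[0,0,0],[0,0,0],[0,0,0],[0,0,0],[0,0,0],[0,0,0],[0,0,0],[0,0,0]], gripper=1, grip_force=60)

```text
clock: 9.55
position: [0.4792, 0.3305, 0.0502]
tool_rot: [3.137, 0.741, 1.708]
force: [-0.1, 0.5, -1.1]
grip_width: 0.0251
```

```bash
python3 - <<'E'
from h import *
p,r,s=pose(); print(s['grip_width'],s['force'],s['moment'].round(2))
for d in (.03,.12): plan(*chp(-.078-d,.074,42))
E
```

```text
0.025060335317476597 [-0.12439586  0.54029079 -1.06220723] [-0.8   0.   -0.04]
pos [0.4792 0.3305 0.0502] shift(tool) units [-0.68 -0.06  0.64] | rot units [ 0.03  0.08 -0.02] n 1.0
pos [0.4792 0.3305 0.0502] shift(tool) units [-2.9  -0.06  2.66] | rot units [ 0.03  0.08 -0.02] n 3.0
```

Request:
arm_command(delta_pos=[[-0.25,0,0.22],[-0.25,0,0.22],[-0.25,0,0.22],[0,0,0]], rotation=[[0,0,0],[0,0,0],[0,0,0],[0,0,0]])

```text
clock: 9.95
position: [0.4826, 0.3003, 0.0507]
tool_rot: [3.138, 0.74, 1.711]
force: [0.6, -2.4, -1.8]
grip_width: 0.0248
```

```bash
python3 - <<'E'
from h import *
p,r,s=pose(); print(s['grip_width'],s['force'],s['moment'].round(2),s['qpos'].round(3))
for d in (.03,.12): plan(*chp(-.078-d,.074,42))
E
```

```text
0.024801822326423646 [ 0.62422685 -2.42055734 -1.76884638] [-1.36 -0.17  0.03] [-0.009  0.832 -0.277  1.997 -1.206  0.677  1.048]
pos [0.4826 0.3003 0.0507] shift(tool) units [ 0.08 -0.03 -0.04] | rot units [0.03 0.07 0.  ] n 1.0
pos [0.4826 0.3003 0.0507] shift(tool) units [-2.14 -0.04  1.99] | rot units [0.03 0.07 0.  ] n 3.0
```

Request:
arm_command(delta_pos=[[0,0,0],[0,0,0],[0,0,0],[0,0,0],[0,0,0],[0,0,0]], rotation=[[0,0,0],[0,0,0],[0,0,0],[0,0,0],[0,0,0],[0,0,0]], gripper=-1)

```text
clock: 10.55
position: [0.4829, 0.301, 0.0511]
tool_rot: [3.137, 0.74, 1.71]
force: [-0.3, -0.3, 0.1]
grip_width: 0.0854
```

```bash
python3 - <<'E'
from h import *
p,r,s=plan(*chp(-.100,.074,52))
im,c=snap('wrist','w6.png')
for n,(x,z) in {'tip d30':(-.113,.080),'tip2':(-.083,.116)}.items():
    rr=Rt(98,52,-1);X=chp(x,z,52)[0]-.036*rr.apply([1,0,0]); print(n,X.round(4),np.round(((np.array(proj(c,X,True))-[140,100])*2),0))
cv2.imwrite('pics/w6c.png',cv2.resize(im[100:340,140:440,::-1],None,fx=2,fy=2))
E
```

```text
pos [0.4829 0.301  0.0511] shift(tool) units [ 0.25 -0.04  0.02] | rot units [ 0.04 -1.6  -0.01] n 2.0
tip d30 [0.4857 0.2711 0.08  ] [283. 396.]
tip2 [0.4816 0.3008 0.116 ] [284. 176.]
```

View pics/w6c.png

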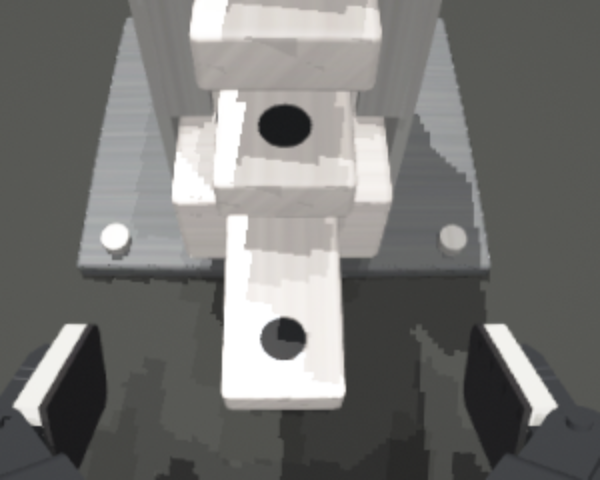

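Request:
arm_command(delta_pos=[[0.1,-0.02,0],[0.1,-0.02,0],[0,0,0]], rotation=[[0,-0.8,0],[0,-0.8,0],[0,0,0]])

```text
clock: 10.9
position: [0.4816, 0.3043, 0.0463]
tool_rot: [3.137, 0.912, 1.707]
force: [-0.1, -1.4, -0.3]
grip_width: 0.0853
```

```bash
python3 - <<'E'
from h import *
p,r,s=plan(*chp(-.100,.074,52)); print(s['qpos'].round(3),s['force'].round(1))
E
```

```text
pos [0.4816 0.3043 0.0463] shift(tool) units [ 0.05 -0.02 -0.03] | rot units [ 0.01  0.04 -0.02] n 1.0
[-0.163  0.755 -0.191  2.007 -1.132  0.58   0.873] [-0.1 -1.4 -0.3]
```

Grip and draw: 88 mm more (0.0185 m per row of 0.62).

Request:
arm_command(delta_pos=[[0,0,0],[0,0,0],[0,0,0],[0,0,0],[0,0,0],[0,0,0],[0,0,0],[0,0,0]], rotation=[[0,0,0],[0,0,0],[0,0,0],[0,0,0],[0,0,0],[0,0,0],[0,0,0],[0,0,0]], gripper=1, grip_force=80)

```text
clock: 11.7
position: [0.4816, 0.3026, 0.0454]
tool_rot: [-3.142, 0.906, 1.708]
force: [-0.4, 1.2, 1.1]
grip_width: 0.0247
```

Request:
arm_command(delta_pos=[[-0.18,0,0.235],[-0.18,0,0.235],[-0.18,0,0.235],[-0.18,0,0.235],[0,0,0]], rotation=[[0,0,0],[0,0,0],[0,0,0],[0,0,0],[0,0,0]])

```text
clock: 12.2
position: [0.4861, 0.2659, 0.0444]
tool_rot: [-3.141, 0.906, 1.71]
force: [0.1, 0.6, -1.8]
grip_width: 0.0248
```

```bash
python3 - <<'E'
from h import *
p,r,s=plan(*chp(-.188,.074,52)); print(s['qpos'].round(3),s['force'].round(1),s['moment'].round(2))
E
```

```text
pos [0.4861 0.2659 0.0444] shift(tool) units [-1.01  0.01  1.22] | rot units [-0.01 -0.02 -0.  ] n 2.0
[-0.103  0.76  -0.167  2.009 -1.097  0.625  0.906] [ 0.1  0.6 -1.8] [-1.02 -0.13 -0.07]
```

Request:
arm_command(delta_pos=[[-0.19,0,0.24],[-0.19,0,0.24],[-0.19,0,0.24],[-0.19,0,0.24],[-0.19,0,0.24],[-0.07,0,0.09],[0,0,0]], rotation=[[0,0,0],[0,0,0],[0,0,0],[0,0,0],[0,0,0],[0,0,0],[0,0,0]])

```text
clock: 12.9
position: [0.4939, 0.2116, 0.0444]
tool_rot: [-3.141, 0.907, 1.708]
force: [-0.2, 0.4, -1.9]
grip_width: 0.0246
```

```bash
python3 - <<'E'
from h import *
p,r,s=plan(*chp(-.188,.074,52)); print(s['qpos'].round(3),s['force'].round(1),s['moment'].round(2))
im,c=snap('wrist','w7.png')
a=cv2.resize(im[60:360,140:440,::-1],(400,400)); b,_=snap('scene','s7.png')
cv2.imwrite('pics/w7c.png',np.hstack([a,cv2.resize(b[130:280,240:390,::-1],(400,400),interpolation=cv2.INTER_CUBIC)]))
E
```

```text
pos [0.4939 0.2116 0.0444] shift(tool) units [ 0.12  0.01 -0.22] | rot units [-0.02 -0.   -0.01] n 1.0
[-0.031  0.761 -0.122  2.    -1.037  0.689  0.937] [-0.2  0.4 -1.9] [-1.02 -0.2   0.02]
```

View pics/w7c.png

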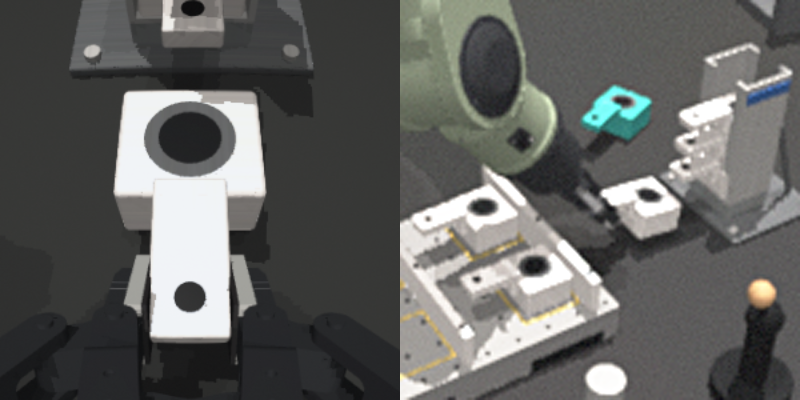

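```bash
cat > yel.py <<'E'
from h import *
def yellow(im):
    h=cv2.cvtColor(im,cv2.COLOR_RGB2HSV); return cv2.inRange(h,(20,70,80),(35,255,255))
def outlines(b,fish,z=.045):
    im,p=load(b); m=yellow(im); m=cv2.dilate(m,np.ones((3,3)))
    n,l,st,_=cv2.connectedComponentsWithStats(m)
    for i in range(1,n):
        if st[i,4]<60: continue
        v,u=np.nonzero((l==i)&(yellow(im)>0)); X=np.array([onz(p,a,c,z,fish)[:2] for a,c in zip(u,v)])
        c,wh,a=cv2.minAreaRect((X*1000).astype(np.float32)); print(b,'c',np.round(c,1),'wh',np.round(wh,1),'ang',round(a,2),len(u))
if __name__=='__main__':
    outlines('w2',True); outlines('side1',False); outlines('scene1',False)
    _,p=load('w2'); print('boss1',onz(p,263.5,182,.081,True),'boss2',onz(p,333.5,177.5,.081,True))
    _,p=load('w7'); print('bush',onz(p,140+190.5*.75,60+138.5*.75,.066,True),chp(-.123,.066,52)[0]-.036*Rt(98,52,-1).apply([1,0,0]))
    c=lambda u,v:onz(p,140+u*.75,60+v*.75,.080,True)
    a,b=c(150,337),c(231,337); d=b-a; print('lug tip',(a+b)/2,np.linalg.norm(d),np.degrees(np.arctan2(d[1],d[0])))
E
python3 yel.py
```

```text
w2 c [842.4 234.4] wh [16.6 15.3] ang 7.42 58
w2 c [541.9  68.3] wh [ 7.1 58.9] ang 8.54 46
w2 c [494.8  62.2] wh [ 5.2 59.9] ang 4.0 64
w2 c [424.6  51.4] wh [ 2.9 59.2] ang 8.61 54
w2 c [612.2  71.3] wh [ 0.1 43. ] ang 7.01 25
w2 c [597.3 -81.8] wh [75.7 48.2] ang 8.02 140
w2 c [482.7 -98.4] wh [75.6 48. ] ang 7.47 144
side1 c [-454.4 1051.2] wh [22.5 61.5] ang 13.19 30
side1 c [589.9 -40.9] wh [73.1 13.5] ang 15.02 33
side1 c [476.1 -58.5] wh [73.5 13. ] ang 5.97 34
scene1 c [-1098.1  1863.8] wh [ 69.5 146.8] ang 68.64 42
scene1 c [-224.1 1105.9] wh [38.4 96.8] ang 53.81 17
scene1 c [482.3  56.1] wh [83.1 43.6] ang 64.43 43
scene1 c [478.2 -56.8] wh [19.7 74.6] ang 88.92 31
scene1 c [ 484.8 -110.8] wh [74.2 17.9] ang 9.41 18
scene1 c [596.4  69.9] wh [86.7 48.4] ang 62.13 47
scene1 c [592.  -40.7] wh [76.9 11.4] ang 7.31 41
scene1 c [ 468.9 -482.7] wh [11.7 27.9] ang 8.22 22
boss1 [0.46073215 0.06162907 0.081     ] boss2 [0.57294929 0.07724083 0.081     ]
bush [0.48716626 0.25424827 0.066     ] [0.48711829 0.26119703 0.066     ]
lug tip [0.49731719 0.18070666 0.08      ] 0.02444784353924381 7.881977257426216
```

Request:
arm_command(delta_pos=[[-0.79,0,-0.61],[-0.79,0,-0.61],[-0.79,0,-0.61],[-0.79,0,-0.61],[-0.79,0,-0.61],[0,0,0]], rotation=[[0,0,0],[0,0,0],[0,0,0],[0,0,0],[0,0,0],[0,0,0]])

```text
clock: 13.6
position: [0.4916, 0.2144, 0.1992]
tool_rot: [-3.135, 0.905, 1.718]
force: [0.1, -0.2, -3.3]
grip_width: 0.0248
```

```bash
cat >> h.py <<'E'
PY=97.8; PL={3:(.481,-.0867),4:(.5955,-.0714)}
def plp(k,z,t=52,dx=0,dy=0):
    "TCP so the blank's lug centre is at world z, blank origin over place k"
    a=np.radians(PY); u=np.array([np.cos(a),np.sin(a)]); v=np.array([-u[1],u[0]]); rr=Rt(PY,t,-1)
    return np.r_[np.array(PL[k])+(dx-.070)*u+dy*v,z]+.036*rr.apply([1,0,0]),rr
E
python3 - <<'E'
from h import *
p,r,s=plan(*plp(4,.215)); print(s['qpos'].round(3)); plan(*plp(4,.09))
E
```

```text
pos [0.4916 0.2144 0.1992] shift(tool) units [-6.79  2.07  9.31] | rot units [ 0.02 -0.03  0.07] n 10.0
[-0.114  0.488 -0.016  1.953 -0.867  0.931  0.63 ]
pos [0.4916 0.2144 0.1992] shift(tool) units [-3.51  2.09 11.88] | rot units [ 0.02 -0.03  0.07] n 12.0
```

Request:
arm_command(delta_pos=[[-0.68,0.2,0.93],[-0.68,0.2,0.93],[-0.68,0.2,0.93],[-0.68,0.2,0.93],[-0.68,0.2,0.93],[-0.68,0.2,0.93],[-0.68,0.2,0.93],[-0.68,0.2,0.93],[-0.68,0.2,0.93],[0,0,0]], rotation=[[0,0,0],[0,0,0],[0,0,0],[0,0,0],[0,0,0],[0,0,0],[0,0,0],[0,0,0],[0,0,0],[0,0,0]])

```text
clock: 14.6
position: [0.591, -0.089, 0.1812]
tool_rot: [-3.13, 0.898, 1.737]
force: [-0.9, -0.2, -2.2]
grip_width: 0.0246
```

```bash
python3 - <<'E'
from h import *
p,r,s=plan(*plp(4,.15)); print(s['qpos'].round(3),s['grip_width'])
E
```

```text
pos [ 0.591  -0.089   0.1812] shift(tool) units [0.91 0.22 2.05] | rot units [ 0.11 -0.09  0.18] n 3.0
[ 0.276  0.756  0.136  1.496 -0.666  1.363  0.849] 0.024618546315402418
```

Request:
arm_command(delta_pos=[[0.45,0.11,1],[0.45,0.11,1],[0,0,0]], rotation=[[0.1,-0.1,0.18],[0,0,0],[0,0,0]])

```text
clock: 14.9
position: [0.6022, -0.1176, 0.1187]
tool_rot: [3.139, 0.907, 1.707]
force: [-0.9, 0.0, -2.9]
grip_width: 0.0245
```

```bash
cat > chk.py <<'E'
from yel import *
import sys
k,dz=int(sys.argv[1]),float(sys.argv[2]); b=sys.argv[3]
p,r,s=plan(*plp(k,dz)); plan(*plp(k,.0895)); print(s['qpos'].round(3),s['force'].round(1),s['grip_width'])
im,c=snap('wrist',b+'.png'); g=cv2.cvtColor(im,cv2.COLOR_RGB2GRAY)
print('pred bush',np.round(proj(c,np.r_[PL[k],dz-.044+.036],True),1))
outlines(b,True)
E
python3 chk.py 4 .15 w8
```

```text
pos [ 0.6022 -0.1176  0.1187] shift(tool) units [-0.1  -0.01 -0.03] | rot units [ 0.02 -0.01 -0.  ] n 1.0
pos [ 0.6022 -0.1176  0.1187] shift(tool) units [ 1.49 -0.01  1.21] | rot units [ 0.02 -0.01 -0.  ] n 2.0
[ 0.314  0.855  0.133  1.471 -0.679  1.3    0.91 ] [-0.9  0.  -2.9] 0.02451898760440885
pred bush [284.  156.3]
w8 c [543.8  73.4] wh [16.2 69.4] ang 11.67 144
w8 c [608.4  79.7] wh [71.7 23. ] ang 80.49 183
w8 c [476.4  63.7] wh [39.7 69.5] ang 8.16 243
w8 c [480.4 -87.5] wh [75.  69.1] ang 8.15 918
w8 c [563.8 -98.8] wh [ 3.9 21.5] ang 10.17 102
w8 c [632.8 -88.8] wh [ 6.2 22.4] ang 5.65 120
```

Request:
arm_command(delta_pos=[[0.38,0,0.3],[0.38,0,0.3],[0.36,0,0.3],[0.2,0,0.17],[0,0,0]], rotation=[[0,0,0],[0,0,0],[0,0,0],[0,0,0],[0,0,0]])

```text
clock: 15.45
position: [0.604, -0.1147, 0.0679]
tool_rot: [3.131, 0.905, 1.704]
force: [0.2, -3.7, 8.9]
grip_width: 0.0246
```

```bash
python3 chk.py 4 .0895 w9; python3 - <<'E'
import cv2
im=cv2.imread('pics/w9.png')[60:360,140:440]; cv2.imwrite('pics/w9c.png',cv2.resize(im,None,fx=2,fy=2))
E
```

```text
pos [ 0.604  -0.1147  0.0679] shift(tool) units [ 0.1  -0.09  0.24] | rot units [ 0.07 -0.03 -0.02] n 1.0
pos [ 0.604  -0.1147  0.0679] shift(tool) units [ 0.1  -0.09  0.24] | rot units [ 0.07 -0.03 -0.02] n 1.0
[ 0.32   0.922  0.117  1.48  -0.697  1.233  0.957] [ 0.2 -3.7  8.9] 0.024587255594757173
pred bush [280.2 169.5]
w9 c [608.6  79.5] wh [72.2 23.1] ang 79.84 230
w9 c [473.2  63.4] wh [46.5 69.7] ang 7.4 268
w9 c [546.3  61.4] wh [15.7 44.1] ang 8.81 140
w9 c [567.1 -75.2] wh [19.7 68.7] ang 11.4 424
w9 c [480.5 -87.4] wh [75.1 68.8] ang 8.3 1169
w9 c [626.6 -87.3] wh [18.  26.8] ang 7.57 257
```

View pics/w9c.png

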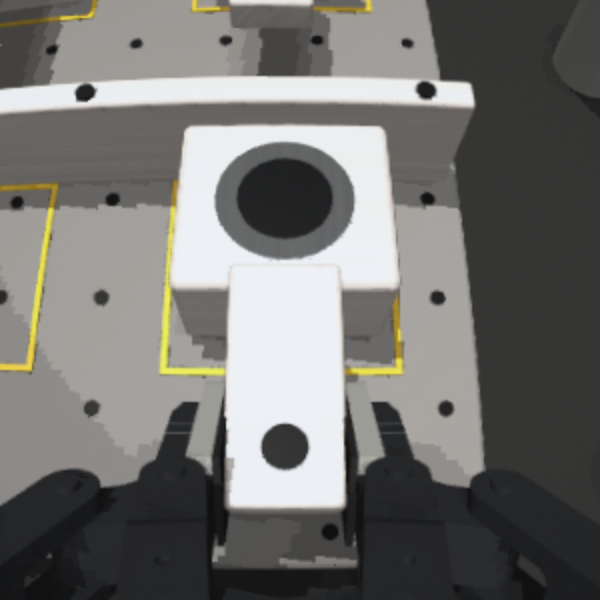

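Request:
arm_command(delta_pos=[[0.05,-0.09,0.06],[0.05,0,0.08],[0.05,0,0.08],[0.03,0,0.05],[0,0,0]], rotation=[[0.05,0,0],[0,0,0],[0,0,0],[0,0,0],[0,0,0]])

```text
clock: 16.0
position: [0.604, -0.117, 0.0617]
tool_rot: [3.127, 0.901, 1.696]
force: [-2.3, -1.2, 5.5]
grip_width: 0.0245
```

```bash
python3 chk.py 4 .0895 w10
```

```text
pos [ 0.604  -0.117   0.0617] shift(tool) units [-0.02 -0.07  0.05] | rot units [ 0.05 -0.06 -0.06] n 1.0
pos [ 0.604  -0.117   0.0617] shift(tool) units [-0.02 -0.07  0.05] | rot units [ 0.05 -0.06 -0.06] n 1.0
[ 0.327  0.932  0.114  1.479 -0.702  1.227  0.965] [-2.3 -1.2  5.5] 0.02452223750755512
pred bush [280.6 160.3]
w10 c [609.   79.1] wh [71.1 22.8] ang 79.66 209
w10 c [472.6  63.2] wh [47.3 69.8] ang 8.21 264
w10 c [540.3  59.1] wh [15.6 47.8] ang 27.89 137
w10 c [567.2 -74.9] wh [19.8 69.4] ang 11.38 433
w10 c [480.4 -87.4] wh [75.  69.1] ang 8.33 1226
w10 c [626.3 -87.8] wh [18.8 26.3] ang 7.48 280
```

```bash
cat > bush.py <<'E'
from h import *
def bush(b,uv,z,fish=True,thr=150):
    im,p=load(b); g=cv2.cvtColor(im,cv2.COLOR_RGB2GRAY); m=(g<thr).astype(np.uint8)
    n,l,st,c=cv2.connectedComponentsWithStats(m); u,v=map(int,uv); i=l[v,u]
    cs,_=cv2.findContours((l==i).astype(np.uint8),cv2.RETR_EXTERNAL,cv2.CHAIN_APPROX_NONE)
    P=np.array([onz(p,*q[0],z,fish)[:2] for q in cs[0]])*1000
    o,r=cv2.minEnclosingCircle(P.astype(np.float32)); mm=cv2.minAreaRect(P.astype(np.float32))
    print(b,'area',st[i,4],'px',c[i].round(1),'circle',np.round(o,1),round(r,1),'rect',np.round(mm[0],1),np.round(mm[1],1)); return np.array(mm[0])/1000
if __name__=='__main__':
    import sys; bush(sys.argv[1],(float(sys.argv[2]),float(sys.argv[3])),float(sys.argv[4]))
E
python3 bush.py w10 282 160 .081; python3 bush.py w9 282 159 .081
```

```text
w10 area 3409 px [281.6 154.8] circle [595.4 -66.9] 18.9 rect [595.6 -66.9] [37.3 36.9]
w9 area 3193 px [281.9 159.8] circle [595.4 -64. ] 19.1 rect [595.5 -64.2] [36.5 37.7]
```

Request:
arm_command(delta_pos=[[-0.04,0,0.06],[-0.05,0,0.06],[0,0,0]], rotation=[[0.05,0,-0.06],[0,0,0],[0,0,0]])

```text
clock: 16.35
position: [0.605, -0.1203, 0.0624]
tool_rot: [3.139, 0.899, 1.707]
force: [-2.1, -3.9, 5.2]
grip_width: 0.0247
```

```bash
python3 chk.py 4 .0895 w11 | grep -v 'w11 c'; python3 bush.py w11 282 157 .081
```

```text
pos [ 0.605  -0.1203  0.0624] shift(tool) units [ 0.07 -0.09 -0.02] | rot units [ 0.02 -0.08 -0.  ] n 1.0
pos [ 0.605  -0.1203  0.0624] shift(tool) units [ 0.07 -0.09 -0.02] | rot units [ 0.02 -0.08 -0.  ] n 1.0
[ 0.328  0.938  0.117  1.464 -0.697  1.242  0.957] [-2.1 -3.9  5.2] 0.024719030561421745
pred bush [279.3 155.3]
w11 area 3372 px [281.6 155.4] circle [596.6 -70. ] 18.9 rect [596.7 -70.1] [37.5 36.4]
```

Request:
arm_command(delta_pos=[[0.05,0,0.04],[0,0,0]], rotation=[[0,0,0],[0,0,0]])

```text
clock: 16.6
position: [0.6051, -0.1209, 0.061]
tool_rot: [3.138, 0.899, 1.705]
force: [-1.4, 2.7, 3.7]
grip_width: 0.0247
```

Request:
arm_command(delta_pos=[[0,0,0],[0,0,0],[0,0,0],[0,0,0],[0,0,0],[0,0,0]], rotation=[[0,0,0],[0,0,0],[0,0,0],[0,0,0],[0,0,0],[0,0,0]], gripper=-1)

```text
clock: 17.2
position: [0.605, -0.1215, 0.0599]
tool_rot: [3.139, 0.901, 1.705]
force: [0.4, 0.8, -0.0]
grip_width: 0.0853
```

```bash
python3 chk.py 4 .0895 w12 ; python3 bush.py w12 282 155 .081
python3 - <<'E'
from h import *
plan(*plp(4,.20,dx=-.06)); 
E
```

```text
pos [ 0.605  -0.1215  0.0599] shift(tool) units [ 0.03 -0.09 -0.11] | rot units [ 0.01 -0.06 -0.01] n 1.0
pos [ 0.605  -0.1215  0.0599] shift(tool) units [ 0.03 -0.09 -0.11] | rot units [ 0.01 -0.06 -0.01] n 1.0
[ 0.329  0.941  0.118  1.464 -0.697  1.238  0.959] [ 0.4  0.8 -0. ] 0.08532793633835897
pred bush [279.5 150.9]
w12 c [598.9  81.4] wh [24.8 68.9] ang 7.8 223
w12 c [472.3  63.2] wh [47.8 69.5] ang 7.94 259
w12 c [545.3  60.5] wh [14.8 43.1] ang 13.06 127
w12 c [560.7 -78.4] wh [19.9 71.2] ang 24.28 486
w12 c [480.4 -87.4] wh [74.9 69.1] ang 8.22 1195
w12 c [627.  -90.2] wh [18.  20.5] ang 7.49 227
w12 area 3456 px [281.9 152.6] circle [596.7 -70.9] 18.9 rect [596.7 -70.9] [37.1 37.4]
pos [ 0.605  -0.1215  0.0599] shift(tool) units [-4.1  -0.08 -0.83] | rot units [ 0.01 -0.06 -0.01] n 5.0
```

Request:
arm_command(delta_pos=[[-0.6,0,0],[-0.9,0,0],[-0.9,0,-0.2],[-0.9,0,-0.3],[-0.9,0,-0.4],[-0.8,0,-0.5],[-0.6,0,-0.9],[-0.6,0,-0.9],[-0.5,0,-1],[-0.3,-0.2,-1]], rotation=[[0,0,0],[0,0,0],[0,0,0],[0,0,0],[0,0,0],[0,0,0],[0,0,0],[0,0,0],[0,0,0],[0,0,0]])

```text
clock: 18.25
position: [0.5986, -0.1328, 0.3267]
tool_rot: [-3.132, 0.899, 1.713]
force: [-0.3, -0.1, 0.4]
grip_width: 0.0852
```

```bash
python3 - <<'E'
from h import *
p,r,s=plan(*chp(-.145,.30,42)); print(s['qpos'].round(2)); plan(*chp(-.130,.10,42)); 
snap('wrist','w13.png')
E
python3 - <<'E'
import sys; sys.path.insert(0,'.')
import os; os.chdir('.')
from yel import *
outlines('w13',True)
_,p=load('w13'); print([np.round(proj(p,X,True),1) for X in ((.596,-.071,.081),(.460,.063,.081),(.5725,.078,.081))])
E
```

```text
pos [ 0.5986 -0.1328  0.3267] shift(tool) units [ 9.85 -1.92 -9.64] | rot units [-0.08  1.58  0.01] n 10.0
[ 0.32  0.66  0.18  1.29 -0.64  1.64  0.71]
pos [ 0.5986 -0.1328  0.3267] shift(tool) units [15.37 -1.88 -5.88] | rot units [-0.08  1.58  0.01] n 16.0
w13 c [546.3  73.8] wh [18.5 69.3] ang 9.22 88
w13 c [599.2  81.7] wh [23.1 67.9] ang 5.66 86
w13 c [490.6  62.2] wh [73.6 27.3] ang 80.5 117
w13 c [430.   34.4] wh [ 9.9 24.2] ang 14.57 31
w13 c [480.5 -87.3] wh [74.8 69.4] ang 8.49 311
w13 c [570.2 -74.8] wh [22.2 67.1] ang 8.69 129
w13 c [623.6 -67. ] wh [19.5 68.6] ang 6.47 117
[array([288.7, 250.5]), array([210.3, 151.2]), array([285.7, 150.2])]
```

```bash
python3 - <<'E'
from bush import *
for uv in ((289,250),(210,151),(286,150)): bush('w13',uv,.081)
E
```

```text
w13 area 333 px [289.2 250.4] circle [596.8 -70.5] 13.7 rect [596.4 -70.8] [26.1 25.6]
w13 area 244 px [210.  150.4] circle [459.2  64.9] 15.6 rect [459.6  64.4] [26.7 30. ]
w13 area 315 px [286.3 149.4] circle [573.5  78.9] 17.7 rect [573.7  80. ] [31.6 31.7]
```

Request:
arm_command(delta_pos=[[0.9,-0.2,-0.9],[0.9,-0.2,-0.9],[0.9,-0.2,-0.9],[0.9,-0.2,-0.9],[0.9,-0.2,-0.9],[0.9,-0.2,-0.9],[0.9,-0.2,-0.9],[0.9,-0.2,-0.9],[0.9,-0.2,-0.9],[0.9,-0.1,-0.9]], rotation=[[0,0.16,0],[0,0.16,0],[0,0.16,0],[0,0.16,0],[0,0.16,0],[0,0.16,0],[0,0.16,0],[0,0.16,0],[0,0.16,0],[0,0.16,0]])

```text
clock: 19.3
position: [0.4865, 0.2486, 0.3167]
tool_rot: [3.139, 0.732, 1.699]
force: [1.9, 0.3, -0.5]
grip_width: 0.0856
```

```bash
python3 - <<'E'
from h import *
p,r,s=plan(*chp(-.130,.16,42)); print(s['qpos'].round(2)); plan(*chp(-.130,.08,42)); 
E
```

```text
pos [0.4865 0.2486 0.3167] shift(tool) units [4.82 0.06 3.77] | rot units [-0.05 -0.01 -0.08] n 5.0
[-0.08  0.37 -0.04  1.89 -0.95  1.13  0.56]
pos [0.4865 0.2486 0.3167] shift(tool) units [6.61 0.05 5.75] | rot units [-0.05 -0.01 -0.08] n 7.0
```

Request:
arm_command(delta_pos=[[0.93,0,0.82],[0.93,0,0.82],[0.93,0,0.82],[0.93,0,0.82],[0.93,0,0.82],[0.93,0,0.82],[0.7,0,0.6],[0,0,0]], rotation=[[-0.05,0,-0.08],[0,0,0],[0,0,0],[0,0,0],[0,0,0],[0,0,0],[0,0,0],[0,0,0]])

```text
clock: 20.1
position: [0.4814, 0.2842, 0.0606]
tool_rot: [3.132, 0.733, 1.712]
force: [-0.8, -0.2, 1.0]
grip_width: 0.0851
```

```bash
python3 - <<'E'
from h import *
p,r,s=plan(*chp(-.130,.074,42)); print(s['qpos'].round(2)); plan(*chp(-.078,.074,42)); 
im,c=snap('wrist','w14.png')
for x,z in ((-.083,.08),(-.083,.116),(-.07,.08)):
    X=chp(x,z,42)[0]-.036*Rt(98,42,-1).apply([1,0,0]); print(np.round(proj(c,X,True),1))
h=cv2.cvtColor(im,cv2.COLOR_RGB2GRAY)
E
python3 bush.py w14 286 166 .08
```

```text
pos [0.4814 0.2842 0.0606] shift(tool) units [0.14 0.08 0.35] | rot units [ 0.1  -0.    0.01] n 1.0
[-0.03  0.81 -0.2   2.01 -1.22  0.75  1.08]
pos [0.4814 0.2842 0.0606] shift(tool) units [ 1.43  0.09 -0.81] | rot units [ 0.1  -0.    0.01] n 2.0
[290.  211.2]
[292.5 166.9]
[290.  189.5]
w14 area 25023 px [285.4 122.5] circle [594.4 210.7] 1.8 rect [594.4 210.8] [0.9 3.5]
```

Request:
arm_command(delta_pos=[[0.4,0.08,0.1],[0.4,0,-0.3],[0.35,0,-0.3],[0.28,0,-0.28],[0,0,0]], rotation=[[0.1,0,0],[0,0,0],[0,0,0],[0,0,0],[0,0,0]])

```text
clock: 20.65
position: [0.4818, 0.3344, 0.056]
tool_rot: [3.131, 0.733, 1.701]
force: [-1.1, -0.0, -0.4]
grip_width: 0.0853
```

```bash
python3 - <<'E'
from h import *
p,r,s=plan(*chp(-.078,.074,42)); print(s['qpos'].round(3),s['force'].round(1))
E
```

```text
pos [0.4818 0.3344 0.056 ] shift(tool) units [ 0.1  -0.17  0.18] | rot units [ 0.04  0.   -0.07] n 1.0
[-0.029  0.833 -0.334  1.992 -1.238  0.624  1.03 ] [-1.1 -0.  -0.4]
```

Request:
arm_command(delta_pos=[[0.1,-0.16,0.17],[0,0,0]], rotation=[[0.04,0,-0.07],[0,0,0]])

```text
clock: 20.85
position: [0.478, 0.3318, 0.0508]
tool_rot: [3.139, 0.734, 1.709]
force: [-0.4, -0.8, -0.3]
grip_width: 0.0852
```

```bash
python3 - <<'E'
from h import *
p,r,s=plan(*chp(-.078,.074,42)); print(s['qpos'].round(3),s['force'].round(1))
E
```

```text
pos [0.478  0.3318 0.0508] shift(tool) units [ 0.03 -0.03  0.01] | rot units [ 0.01  0.01 -0.01] n 1.0
[-0.025  0.842 -0.335  1.996 -1.238  0.622  1.037] [-0.4 -0.8 -0.3]
```

Request:
arm_command(delta_pos=[[0,0,0],[0,0,0],[0,0,0],[0,0,0],[0,0,0],[0,0,0],[0,0,0],[0,0,0]], rotation=[[0,0,0],[0,0,0],[0,0,0],[0,0,0],[0,0,0],[0,0,0],[0,0,0],[0,0,0]], gripper=1, grip_force=60)

```text
clock: 21.65
position: [0.4788, 0.3304, 0.0508]
tool_rot: [3.139, 0.735, 1.707]
force: [0.4, -0.1, 1.2]
grip_width: 0.0246
```

Request:
arm_command(delta_pos=[[-0.25,0,0.22],[-0.25,0,0.22],[-0.25,0,0.22],[0,0,0]], rotation=[[0,0,0],[0,0,0],[0,0,0],[0,0,0]])

```text
clock: 22.05
position: [0.4826, 0.2988, 0.0509]
tool_rot: [3.14, 0.735, 1.709]
force: [-0.6, -1.6, 0.5]
grip_width: 0.0249
```

Request:
arm_command(delta_pos=[[0,0,0],[0,0,0],[0,0,0],[0,0,0],[0,0,0],[0,0,0]], rotation=[[0,0,0],[0,0,0],[0,0,0],[0,0,0],[0,0,0],[0,0,0]], gripper=-1)

```text
clock: 22.65
position: [0.4831, 0.2989, 0.0512]
tool_rot: [3.139, 0.735, 1.707]
force: [-0.5, -0.8, 0.4]
grip_width: 0.0854
```

```bash
python3 - <<'E'
from h import *
p,r,s=plan(*chp(-.100,.074,52)); print(s['qpos'].round(3),s['force'].round(1))
im,c=snap('wrist','w15.png'); g=cv2.cvtColor(im,cv2.COLOR_RGB2GRAY)
X=chp(-.113,.08,52)[0]-.036*Rt(98,52,-1).apply([1,0,0]); print(np.round(proj(c,X,True),1)); print(g[285:315:2,282])
E
```

```text
pos [0.4831 0.2989 0.0512] shift(tool) units [ 0.3  -0.04 -0.02] | rot units [ 0.   -1.65 -0.02] n 2.0
[ 0.015  0.836 -0.303  1.996 -1.192  0.666  1.04 ] [-0.5 -0.8  0.4]
[282.  292.9]
[ 56 244 246 246 246 246 246 246 246 241 171 112 106  27  32]
```

Request:
arm_command(delta_pos=[[0.1,-0.02,0.02],[0.08,-0.02,0.08],[0,0,0.03]], rotation=[[0,-0.85,0],[0,-0.8,0],[0,0,0]])

```text
clock: 23.0
position: [0.4822, 0.299, 0.0442]
tool_rot: [3.14, 0.912, 1.705]
force: [-0.2, 0.3, 0.4]
grip_width: 0.0857
```

```bash
python3 - <<'E'
from h import *
p,r,s=plan(*chp(-.106,.074,52)); print(s['qpos'].round(3),s['force'].round(1))
im,c=snap('wrist','w16.png'); g=cv2.cvtColor(im,cv2.COLOR_RGB2GRAY); print(g[285:325:2,282])
for x in (-.113,-.119): X=chp(x,.08,52)[0]-.036*Rt(98,52,-1).apply([1,0,0]); print(np.round(proj(c,X,True),1)); 
E
```

```text
pos [0.4822 0.299  0.0442] shift(tool) units [-0.02 -0.01 -0.06] | rot units [-0.02  0.04 -0.03] n 1.0
[-0.139  0.76  -0.21   2.008 -1.115  0.57   0.867] [-0.2  0.3  0.4]
[ 54  54  55  54  54  54  55 124 239 239 239 239 239 239 239 239 226  68
  37  37]
[284.3 306.3]
[284.3 320.9]
```

Request:
arm_command(delta_pos=[[0,0,-0.06],[0,0,0],[0,0,0],[0,0,0],[0,0,0],[0,0,0],[0,0,0],[0,0,0],[0,0,0]], rotation=[[0,0,0],[0,0,0],[0,0,0],[0,0,0],[0,0,0],[0,0,0],[0,0,0],[0,0,0],[0,0,0]], gripper=1, grip_force=110)

```text
clock: 23.95
position: [0.4824, 0.297, 0.0435]
tool_rot: [-3.137, 0.904, 1.705]
force: [0.2, -1.0, 1.0]
grip_width: 0.0243
```

Request:
arm_command(delta_pos=[[-0.18,0,0.235],[-0.18,0,0.235],[-0.18,0,0.235],[-0.18,0,0.235],[0,0,0]], rotation=[[0,0,0],[0,0,0],[0,0,0],[0,0,0],[0,0,0]])

```text
clock: 24.45
position: [0.4873, 0.2582, 0.0424]
tool_rot: [-3.136, 0.906, 1.705]
force: [-0.3, 0.8, -2.6]
grip_width: 0.0245
```

```bash
python3 - <<'E'
from h import *
p,r,s=plan(*chp(-.193,.074,52)); print(s['qpos'].round(3),s['force'].round(1))
E
```

```text
pos [0.4873 0.2582 0.0424] shift(tool) units [-1.01  0.02  1.11] | rot units [-0.09 -0.01 -0.03] n 2.0
[-0.076  0.764 -0.184  2.01  -1.081  0.617  0.899] [-0.3  0.8 -2.6]
```

Request:
arm_command(delta_pos=[[-0.19,0,0.24],[-0.19,0,0.24],[-0.19,0,0.24],[-0.19,0,0.24],[-0.19,0,0.24],[-0.03,0,0.03],[0,0,0]], rotation=[[0,0,0],[0,0,0],[0,0,0],[0,0,0],[0,0,0],[0,0,0],[0,0,0]])

```text
clock: 25.15
position: [0.4943, 0.2063, 0.0426]
tool_rot: [-3.136, 0.907, 1.704]
force: [-0.3, -0.2, -2.1]
grip_width: 0.0246
```

```bash
python3 - <<'E'
from h import *
p,r,s=plan(*chp(-.193,.074,52)); print(s['qpos'].round(3),s['force'].round(1))
snap('wrist','w17.png')
E
python3 bush.py w17 282 163 .066
```

```text
pos [0.4943 0.2063 0.0426] shift(tool) units [ 0.08  0.02 -0.26] | rot units [-0.1  -0.01 -0.04] n 1.0
[-0.008  0.764 -0.14   2.001 -1.023  0.68   0.929] [-0.3 -0.2 -2.1]
w17 area 3346 px [281.9 154.2] circle [486.8 254.8] 18.3 rect [486.9 254.4] [36.3 35.2]
```

Request:
arm_command(delta_pos=[[-0.79,0,-0.61],[-0.79,0,-0.61],[-0.79,0,-0.61],[-0.79,0,-0.61],[-0.79,0,-0.61],[-0.3,0,-0.2],[0,0,0]], rotation=[[0,0,0],[0,0,0],[0,0,0],[0,0,0],[0,0,0],[0,0,0],[0,0,0]])

```text
clock: 25.9
position: [0.4926, 0.2078, 0.2083]
tool_rot: [-3.131, 0.905, 1.713]
force: [0.0, 0.3, -2.5]
grip_width: 0.0242
```

```bash
sed -i 's/PL={.*/PL={3:(.4804,-.0873),4:(.5953,-.0712)}/' h.py; python3 - <<'E'
from h import *
p,r,s=plan(*plp(3,.20)); print(s['qpos'].round(3),s['force'].round(1),s['grip_width'])
E
```

```text
pos [0.4926 0.2078 0.2083] shift(tool) units [-6.   -1.71  9.64] | rot units [-0.05 -0.02  0.04] n 10.0
[-0.091  0.474 -0.03   1.946 -0.846  0.945  0.606] [ 0.   0.3 -2.5] 0.024224791156636803
```

Request:
arm_command(delta_pos=[[-0.62,-0.18,0.96],[-0.62,-0.18,0.96],[-0.62,-0.18,0.96],[-0.62,-0.18,0.96],[-0.62,-0.18,0.96],[-0.62,-0.18,0.96],[-0.62,-0.18,0.96],[-0.62,-0.18,0.96],[-0.62,-0.18,0.96],[0,0,0]], rotation=[[0,0,0],[0,0,0],[0,0,0],[0,0,0],[0,0,0],[0,0,0],[0,0,0],[0,0,0],[0,0,0],[0,0,0]])

```text
clock: 26.9
position: [0.481, -0.1101, 0.1641]
tool_rot: [-3.113, 0.895, 1.737]
force: [-1.0, 1.1, -2.5]
grip_width: 0.0244
```

```bash
python3 - <<'E'
from h import *
p,r,s=plan(*plp(3,.12)); print(s['qpos'].round(3),s['force'].round(1),s['grip_width'])
E
```

```text
pos [ 0.481  -0.1101  0.1641] shift(tool) units [1.36 0.12 2.17] | rot units [-0.05 -0.12  0.18] n 3.0
[ 0.363  0.66   0.138  1.758 -0.636  1.266  0.993] [-1.   1.1 -2.5] 0.02437793021196563
```

Request:
arm_command(delta_pos=[[0.45,0.06,0.75],[0.45,0.04,0.75],[0.45,0,0.7],[0,0,0]], rotation=[[-0.05,-0.12,0.18],[0,0,0],[0,0,0],[0,0,0]])

```text
clock: 27.3
position: [0.4867, -0.1361, 0.0839]
tool_rot: [-3.141, 0.903, 1.705]
force: [0.7, -6.8, 7.4]
grip_width: 0.0242
```

```bash
python3 chk.py 3 .0895 w18 | grep -v 'w18 c'; python3 bush.py w18 282 157 .108
```

```text
pos [ 0.4867 -0.1361  0.0839] shift(tool) units [0.62 0.01 0.43] | rot units [-0.02 -0.04 -0.01] n 1.0
pos [ 0.4867 -0.1361  0.0839] shift(tool) units [0.62 0.01 0.43] | rot units [-0.02 -0.04 -0.01] n 1.0
[ 0.412  0.792  0.122  1.747 -0.664  1.16   1.098] [ 0.7 -6.8  7.4] 0.024212171356608764
pred bush [284.6 174.4]
w18 area 4291 px [282.8 136.8] circle [477.9 -77. ] 22.5 rect [478.1 -77.1] [40.3 44.9]
```

```bash
python3 - <<'E'
from h import *
im,_=load('w18'); a=cv2.resize(im[60:360,140:440,::-1],(400,400)); sc,_=snap('scene','s18.png'); sd,_=snap('side','d18.png')
b=cv2.resize(sc[190:290,185:335,::-1],(390,260),interpolation=cv2.INTER_CUBIC); d=cv2.resize(sd[170:300,210:360,::-1],(390,338),interpolation=cv2.INTER_CUBIC)
a=cv2.copyMakeBorder(a,0,198,0,0,cv2.BORDER_CONSTANT); cv2.imwrite('pics/w18c.png',np.hstack([a,np.vstack([b,d])]))
E
```

```text
(no output)
```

View pics/w18c.png

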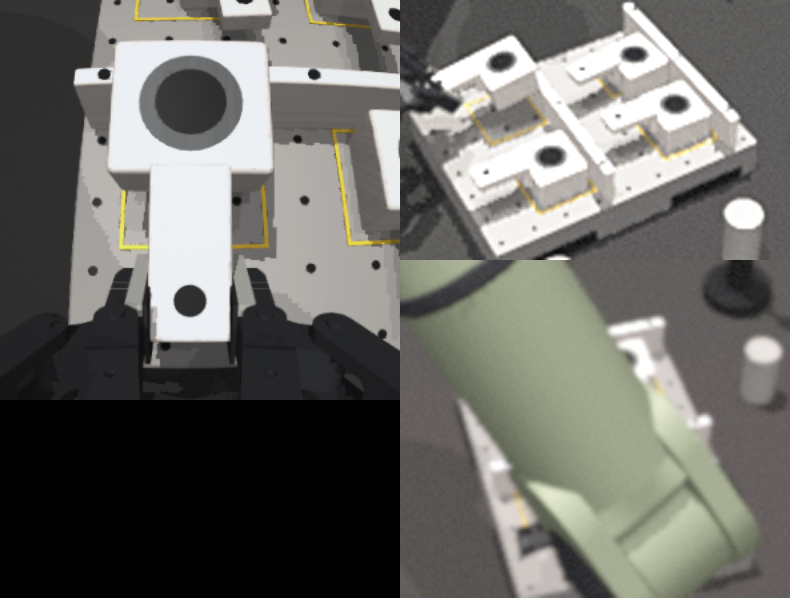

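Request:
arm_command(delta_pos=[[-0.4,0,-0.31],[-0.2,0,0],[-0.1,0,0.13],[-0.05,0,0.06],[0,0,0]], rotation=[[0,0,0],[0,0,0],[0,0,0],[0,0,0],[0,0,0]])

```text
clock: 27.95
position: [0.4884, -0.1461, 0.1063]
tool_rot: [3.141, 0.903, 1.707]
force: [0.8, -1.1, -2.5]
grip_width: 0.0244
```

```bash
cat > bl.py <<'E'
# blank top plane: use known bush outer diameter 37 mm & boss/lug features -> estimate height by apparent size
from bush import *
import sys
b=sys.argv[1]; u,v=float(sys.argv[2]),float(sys.argv[3])
im,p=load(b); g=cv2.cvtColor(im,cv2.COLOR_RGB2GRAY); m=(g<150).astype(np.uint8); n,l,st,c=cv2.connectedComponentsWithStats(m); i=l[int(v),int(u)]
ys,xs=np.nonzero(l==i); j=int(round(c[i][1])); row=xs[ys==j]
a=np.array(ray(p,row.min()-.5,j,True)[1]);d=np.array(ray(p,row.max()+.5,j,True)[1]); o=p['origin']
ang=np.arccos(a@d/np.linalg.norm(a)/np.linalg.norm(d)); dist=.0374/2/np.tan(ang/2)
md=ray(p,c[i][0],c[i][1],True)[1]; print('bush 3D',(o+md/np.linalg.norm(md)*dist).round(4),'px',c[i].round(1),'w',row.max()-row.min()+1)
E
python3 bl.py w12 282 155; python3 bl.py w18 282 140; python3 bl.py w17 282 155
python3 chk.py 3 .0895 w19 | grep -v 'w19 c'; python3 bl.py w19 282 140
```

```text
bush 3D [ 0.5968 -0.0716  0.0804] px [281.9 152.6] w 71
bush 3D [ 0.4791 -0.0861  0.1195] px [282.8 136.8] w 77
bush 3D [0.4866 0.2557 0.0625] px [281.9 154.2] w 71
pos [ 0.4884 -0.1461  0.1063] shift(tool) units [1.42 0.   0.63] | rot units [ 0.01 -0.04 -0.  ] n 2.0
pos [ 0.4884 -0.1461  0.1063] shift(tool) units [1.42 0.   0.63] | rot units [ 0.01 -0.04 -0.  ] n 2.0
[ 0.418  0.767  0.134  1.723 -0.647  1.208  1.081] [ 0.8 -1.1 -2.5] 0.02436033554441727
pred bush [284.2 175.7]
bush 3D [ 0.4805 -0.0964  0.1394] px [282.6 140.1] w 76
```

```bash
python3 - <<'E'
from h import *
plan(*plp(3,.125,t=62.5,dx=-.006))
E
```

```text
pos [ 0.4883 -0.1459  0.1062] shift(tool) units [0.34 0.   0.28] | rot units [ 0.01 -1.8   0.  ] n 2.0
```

Request:
arm_command(delta_pos=[[0.12,0,0.15],[0.12,0,0.05],[0,0,0]], rotation=[[0,-0.9,0],[0,-0.9,0],[0,0,0]])

```text
clock: 28.3
position: [0.488, -0.147, 0.0955]
tool_rot: [-3.141, 1.096, 1.707]
force: [0.5, 0.1, -1.6]
grip_width: 0.0242
```

```bash
python3 - <<'E'
from h import *
p,r,s=plan(*plp(3,.125,t=62.5,dx=-.006)); plan(*plp(3,.0895,t=62.5)); print(s['force'].round(1),s['qpos'].round(2))
snap('wrist','w20.png')
print((p-.036*r.apply([1,0,0])).round(4))
E
python3 bl.py w20 282 140
```

```text
pos [ 0.488  -0.147   0.0955] shift(tool) units [0.08 0.02 0.01] | rot units [-0.01  0.05  0.  ] n 1.0
pos [ 0.488  -0.147   0.0955] shift(tool) units [1.23 0.02 0.38] | rot units [-0.01  0.05  0.  ] n 2.0
[ 0.5  0.1 -1.6] [ 0.31  0.69  0.18  1.82 -0.6   1.02  1.02]
[ 0.4902 -0.1633  0.1275]
bush 3D [ 0.4795 -0.0919  0.1183] px [282.5 140. ] w 76
```

Request:
arm_command(delta_pos=[[0.3,0.04,0.08],[0.3,0,0.12],[0.3,0,0.13],[0.1,0,0.05],[0,0,0]], rotation=[[0,0,0],[0,0,0],[0,0,0],[0,0,0],[0,0,0]])

```text
clock: 28.85
position: [0.4877, -0.145, 0.059]
tool_rot: [-3.135, 1.088, 1.709]
force: [1.0, -0.1, 0.2]
grip_width: 0.0248
```

```bash
cat > st.py <<'E'
from h import *; import sys
p,r,s=plan(*plp(3,.0892,t=62.5)); print(s['force'].round(1)); G=p-.036*r.apply([1,0,0]); print('G',G.round(4)); snap('wrist',sys.argv[1]+'.png')
E
python3 st.py w21; python3 bl.py w21 282 140
```

```text
pos [ 0.4877 -0.145   0.059 ] shift(tool) units [ 0.13  0.02 -0.12] | rot units [-0.05 -0.03  0.01] n 1.0
[ 1.  -0.1  0.2]
G [ 0.49   -0.1616  0.0909]
bush 3D [ 0.4796 -0.0897  0.0823] px [282.7 139.3] w 76
```

Request:
arm_command(delta_pos=[[0.08,0.02,-0.06],[0.03,0,0.02],[0,0,0]], rotation=[[0,0,0],[0,0,0],[0,0,0]])

```text
clock: 29.2
position: [0.4883, -0.1423, 0.0575]
tool_rot: [-3.136, 1.087, 1.707]
force: [-2.1, -1.1, 3.2]
grip_width: 0.0243
```

```bash
python3 st.py w22; python3 bl.py w22 282 140; python3 bush.py w22 282 140 .081
```

```text
pos [ 0.4883 -0.1423  0.0575] shift(tool) units [ 0.04 -0.01 -0.06] | rot units [-0.05 -0.03  0.  ] n 1.0
[-2.1 -1.1  3.2]
G [ 0.4905 -0.1589  0.0894]
bush 3D [ 0.4799 -0.0866  0.081 ] px [282.4 138.3] w 76
w22 area 4205 px [282.4 138.3] circle [479.8 -85.7] 18.9 rect [479.8 -85.9] [37.2 37. ]
```

Excellent. Release and back off.

Request:
arm_command(delta_pos=[[0,0,0],[0,0,0],[0,0,0],[0,0,0],[0,0,0],[0,0,0]], rotation=[[0,0,0],[0,0,0],[0,0,0],[0,0,0],[0,0,0],[0,0,0]], gripper=-1)

```text
clock: 29.85
position: [0.4886, -0.1424, 0.0579]
tool_rot: [-3.138, 1.088, 1.706]
force: [0.4, -0.2, 0.0]
grip_width: 0.0849
```

Request:
arm_command(delta_pos=[[-0.6,0,0],[-0.9,0,0],[-0.9,0,0],[-0.9,0,0],[-0.9,0,0],[-0.9,0,0],[-0.9,0,0],[-0.9,0,0],[-0.8,0,0],[0,0,0]], rotation=[[0,0,0],[0,0,0],[0,0,0],[0,-0.6,0],[0,-0.8,0],[0,-0.8,0],[0,-0.8,0],[0,-0.8,0],[0,0,0],[0,0,0]])

```text
clock: 30.85
position: [0.4991, -0.2238, 0.2806]
tool_rot: [-3.122, 1.5, 1.72]
force: [-0.8, -2.2, -0.3]
grip_width: 0.0853
```

```bash
python3 - <<'E'
from h import *
p,r,s=pose(); print(p,r.as_matrix().round(2),s['qpos'].round(2)); im,c=snap('wrist','w23.png')
sc,C=snap('scene','s23.png'); snap('side','d23.png')
from bush import bush
for X in ((.480,-.086,.081),(.596,-.071,.081),(.4597,.0643,.081),(.5725,.079,.081)):
    u=proj(c,X,True); print(np.round(u,1),np.round(proj(C,X),1)); 
    if 0<u[1]<420: bush('w23',u,.081)
from yel import outlines
outlines('w23',True)
E
```

```text
[ 0.49911807 -0.223754    0.280581  ] [[-0.01  0.99  0.13]
 [ 0.07  0.13 -0.99]
 [-1.   -0.   -0.07]] [ 0.05  0.38  0.41  1.72 -0.23  1.12  0.67]
[282.4  64.6] [224.3 223.9]
w23 area 624 px [283.6  64.5] circle [480.2 -86.8] 18.1 rect [481.9 -86.7] [30.6 35.7]
[386.1  69.4] [242.1 249.6]
w23 area 716 px [386.5  69.3] circle [596.6 -70.5] 18.3 rect [597.1 -70.5] [34.9 35.4]
[281.8 -51.8] [270.7 207. ]
[376.6 -45.4] [290.2 229.5]
w23 c [451.8 -91.6] wh [19.4 68.7] ang 12.53 151
w23 c [506.5 -83.7] wh [22.9 68.4] ang 7.39 174
w23 c [574.2 -73.8] wh [31.7 69.2] ang 8.31 195
w23 c [ 474.2 -480.7] wh [29.1  9.1] ang 1.22 57
```

```bash
cat > cmp.py <<'E'
from bush import *; import sys
for b in sys.argv[1:]:
  im,p=load(b); g=cv2.cvtColor(im,cv2.COLOR_RGB2GRAY)
  for X in ((.4597,.0643,.081),(.5725,.079,.081),(.480,-.0862,.081),(.596,-.071,.081)):
    u,v=map(int,np.round(proj(p,X))); w=g[v-14:v+15,u-14:u+15]; m=(w<100).astype(np.uint8)
    n,l,st,c=cv2.connectedComponentsWithStats(m)
    if n>1:
        i=min(range(1,n),key=lambda k:np.hypot(*(c[k]-14))+(50 if st[k,4]<15 else 0)); q=c[i]+[u-14,v-14]; print(b,q.round(1),st[i,4],(onz(p,*q,.081)[:2]*1000).round(1))
E
python3 cmp.py scene1 side1 s23 d23
```

```text
scene1 [270.6 207. ] 34 [459.7  64.1]
scene1 [290.4 229.4] 41 [572.5  79.6]
scene1 [217.1 214.8] 175 [433.8 -94. ]
side1 [255.7 215.7] 28 [459.2  63.6]
side1 [295.  207.8] 28 [572.   78.9]
s23 [274.6 210.5] 30 [479.2  69.1]
s23 [290.5 229.5] 40 [572.8  79.7]
s23 [224.2 224. ] 41 [480.2 -86.3]
s23 [242.5 249.5] 46 [596.2 -69.9]
d23 [261.3 221. ] 311 [472.3  41.7]
d23 [295.2 210.3] 696 [571.   69.1]
d23 [269.8 257.2] 50 [479.4 -86. ]
d23 [313.5 247.7] 40 [596.6 -70. ]
```

Request:
arm_command(delta_pos=[[0,0,-0.9],[0,0,-0.9],[0,0,-0.9],[0,0,-0.9],[0,0,-0.9],[0,0,-0.9],[0,0,-0.9],[0,0,0]], rotation=[[0,-0.65,0],[0,0,0],[0,0,0],[0,0,0],[0,0,0],[0,0,0],[0,0,0],[0,0,0]])

```text
clock: 31.8
position: [0.4684, -0.0318, 0.27]
tool_rot: [-1.782, 1.548, 3.051]
force: [0.9, -0.1, -0.4]
grip_width: 0.0853
```

```bash
python3 - <<'E'
from h import *
from bush import bush
from yel import outlines
p,r,s=pose(); print(p,r.as_matrix().round(2),s['qpos'].round(2)); im,c=snap('wrist','w24.png')
for X in ((.479,.069,.081),(.5725,.079,.081)):
    u=proj(c,X,True); print(np.round(u,1)); bush('w24',u,.081)
outlines('w24',True)
# lug1 direction: bright mask
cv2.imwrite('pics/w24c.png',cv2.resize(im[80:330,150:430,::-1],None,fx=2.4,fy=2.4))
E
```

```text
[ 0.46838008 -0.03175238  0.2700148 ] [[-0.02  0.99  0.12]
 [ 0.    0.12 -0.99]
 [-1.   -0.02 -0.  ]] [-0.35  0.24  0.35  1.93 -0.1   1.02  0.17]
[309.2  87.5]
w24 area 969 px [309.3  88.2] circle [479.3  68.4] 18.5 rect [479.1  68.3] [36.  36.3]
[396.1  93.2]
w24 area 847 px [396.1  93.7] circle [572.6  78.7] 18.6 rect [572.9  78.7] [36.2 36.4]
w24 c [446.1  59.2] wh [48.7 69.1] ang 9.16 281
w24 c [573.9  77.7] wh [74.  68.9] ang 8.58 267
w24 c [446.1 -98.9] wh [ 3.4 55.8] ang 8.61 107
w24 c [516.5 -89. ] wh [ 5.2 54.4] ang 7.05 107
w24 c [561.2 -83.4] wh [12.9 56.5] ang 19.66 111
```

View pics/w24c.png

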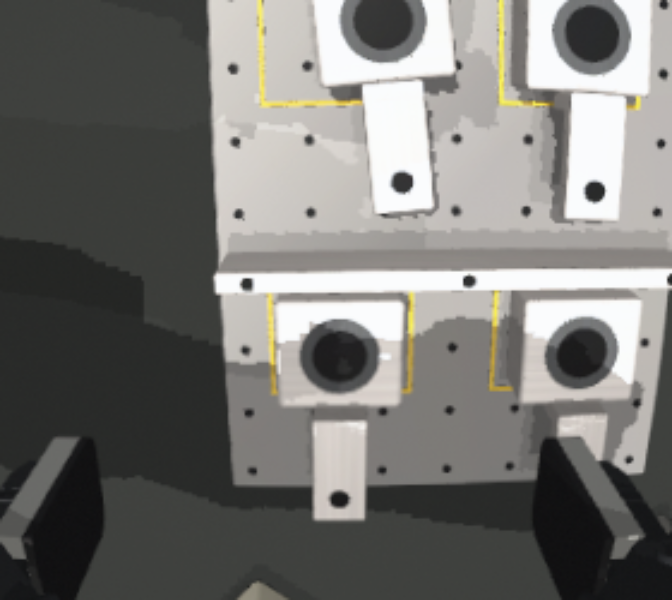

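```bash
cat >> h.py <<'E'
def down(G,yaw):
    "TCP for vertical tool: grasp point at G, blank x axis at yaw"
    rr=Rt(yaw,89.99,-1); return np.r_[G[:2],G[2]-.036],rr
E
python3 - <<'E'
from h import *
_,p=load('w24'); b=np.array([.4792,.0684])
im,_=load('w24'); g=cv2.cvtColor(im,cv2.COLOR_RGB2GRAY)
for nm,bb,cr in (('l1',b,(403,181)),('l2',np.array([.5728,.0787]),(595,190))):
    u,v=cr[0]/2.4+150,cr[1]/2.4+80; w=g[int(v)-5:int(v)+6,int(u)-5:int(u)+6]<120; ys,xs=np.nonzero(w); u,v=xs.mean()+int(u)-5,ys.mean()+int(v)-5
    h=onz(p,u,v,.095,True)[:2]; d=bb-h; print(nm,h,np.hypot(*d),np.degrees(np.arctan2(d[1],d[0])))
    yaw=np.degrees(np.arctan2(d[1],d[0])); G=bb-.062*d/np.hypot(*d)
    if nm=='l1': print('G',G); plan(*down(np.r_[G,.16],yaw)); plan(*down(np.r_[G,.089],yaw))
E
```

```text
l1 [4.95458500e-01 3.40902381e-04] 0.06997413513445702 103.43547374244629
G [0.49360571 0.0080968 ]
pos [ 0.4685 -0.0334  0.27  ] shift(tool) units [ 4.85  1.11 -1.25] | rot units [-1.1  -0.05  0.21] n 5.0
pos [ 0.4685 -0.0334  0.27  ] shift(tool) units [ 7.22  1.16 -1.24] | rot units [-1.1  -0.05  0.21] n 8.0
l2 [0.58104221 0.00889508] 0.07028983403679821 96.73401453975337
```

Request:
arm_command(delta_pos=[[0.6,0.25,-0.3],[0.95,0.25,-0.3],[0.95,0.25,-0.3],[0.95,0.25,-0.25],[0.9,0.1,-0.1],[0,0,0]], rotation=[[-0.55,0,0.1],[-0.55,0,0.1],[0,0,0],[0,0,0],[0,0,0],[0,0,0]])

```text
clock: 32.45
position: [0.4926, 0.005, 0.1318]
tool_rot: [-2.306, 1.565, 2.638]
force: [0.2, -0.2, 1.6]
grip_width: 0.0854
```

```bash
python3 - <<'E'
from h import *
p,r,s=plan(*down(np.r_[.4936,.0081,.089],103.8)); print(s['qpos'].round(2)); print(r.as_matrix().round(2))
E
```

```text
pos [0.4926 0.005  0.1318] shift(tool) units [ 2.63  0.07 -0.08] | rot units [-0.09 -0.04  0.04] n 3.0
[-0.33  0.46  0.26  2.03 -0.19  0.68  0.29]
[[-0.01  0.97  0.23]
 [ 0.    0.23 -0.97]
 [-1.   -0.   -0.  ]]
```

Request:
arm_command(delta_pos=[[0.9,0.05,-0.08],[0.9,0,0],[0.75,0,0],[0,0,0]], rotation=[[-0.09,0,0],[0,0,0],[0,0,0],[0,0,0]])

```text
clock: 32.85
position: [0.4942, 0.0034, 0.0554]
tool_rot: [-2.124, 1.566, 2.825]
force: [0.4, -1.3, 0.8]
grip_width: 0.0853
```

```bash
python3 - <<'E'
from h import *
p,r,s=plan(*down(np.r_[.4936,.0081,.089],103.8)); print(s['qpos'].round(2),s['force'])
im,c=snap('wrist','w25.png'); print(np.round(proj(c,(.479,.069,.081),True),1))
E
python3 bl.py w25 282 60
```

```text
pos [0.4942 0.0034 0.0554] shift(tool) units [ 0.08  0.02 -0.16] | rot units [-0.04 -0.02  0.04] n 1.0
[-0.28  0.59  0.2   2.07 -0.24  0.51  0.34] [ 0.43168384 -1.33930704  0.80980515]
[286.2 129.7]
bush 3D [0.4765 0.0706 0.195 ] px [262.7 234.7] w 560
```

Request:
arm_command(delta_pos=[[0,0,0],[0,0,0],[0,0,0],[0,0,0],[0,0,0],[0,0,0],[0,0,0],[0,0,0]], rotation=[[0,0,0],[0,0,0],[0,0,0],[0,0,0],[0,0,0],[0,0,0],[0,0,0],[0,0,0]], gripper=1, grip_force=40)

```text
clock: 33.7
position: [0.4973, 0.0024, 0.062]
tool_rot: [2.045, 1.567, 0.709]
force: [0.5, -0.9, -2.0]
grip_width: 0.0252
```

```bash
python3 - <<'E'
from h import *
from bush import bush
p,r,s=pose(); print(p.round(4),s['force'].round(1),s['grip_width'])
im,c=snap('wrist','w26.png'); u=proj(c,(.479,.069,.081),True); b=bush('w26',u,.081)
x=r.as_matrix()[:,2]; yaw=np.degrees(np.arctan2(-x[1],-x[0])); G=p[:2]; print('tool yaw',yaw,'G',G,'dist',np.hypot(*(b-G)),'dir',np.degrees(np.arctan2(*(b-G)[::-1])))
d=np.hypot(*(b-G)); off=np.degrees(np.arctan2(*(b-G)[::-1]))-yaw
a=np.radians(97.9+off); Gt=np.array([.4593,.0617])-d*np.array([np.cos(a),np.sin(a)]); print('target G',Gt)
plan([*Gt,p[2]],Rt(97.9,89.99,-1))
E
```

```text
[0.4973 0.0024 0.062 ] [ 0.5 -0.9 -2. ] 0.025206685751083632
w26 area 6435 px [280.9 126.7] circle [479.9  68. ] 19.1 rect [479.9  68.2] [37.7 37.6]
tool yaw 103.46494993676387 G [0.49728128 0.00238097] dist 0.06803827932956137 dir 104.83849702153118
target G [ 0.47026425 -0.00544903]
pos [0.4973 0.0024 0.062 ] shift(tool) units [-0.   -0.94  0.04] | rot units [ 0.93 -0.02 -0.03] n 1.0
```

```bash
python3 bl.py w26 281 127; python3 bl.py w24 309 88
```

```text
bush 3D [0.4797 0.0684 0.0825] px [280.9 126.7] w 91
bush 3D [0.4791 0.0683 0.0809] px [309.3  88.2] w 36
```

Request:
arm_command(delta_pos=[[0,-0.3,0.01],[0,-0.35,0.02],[0,-0.35,0.01],[0,0,0]], rotation=[[0.3,0,0],[0.35,0,0],[0.3,0,0],[0,0,0]])

```text
clock: 34.15
position: [0.4648, -0.0055, 0.0617]
tool_rot: [2.314, 1.568, 0.869]
force: [-0.7, 0.4, -1.2]
grip_width: 0.0252
```

```bash
cat > l1.py <<'E'
from h import *
from bush import bush
import sys
p,r,s=pose(); print(p.round(4),s['force'].round(1),s['grip_width'])
im,c=snap('wrist',sys.argv[1]+'.png'); u=proj(c,(.4593,.0617,.081),True); b=bush(sys.argv[1],u,.081)
x=r.as_matrix()[:,2]; yaw=np.degrees(np.arctan2(-x[1],-x[0])); G=p[:2]; print('tool yaw',yaw,'dir',np.degrees(np.arctan2(*(b-G)[::-1])),'err',(b-[.4593,.0617]).round(4), 'tool units',(r.inv().apply(np.r_[np.array([.4593,.0617])-b,0])/.03).round(2))
E
python3 l1.py w27; python3 bl.py w27 282 127; python3 -c "
from yel import outlines; outlines('w27',True)"
```

```text
[ 0.4648 -0.0055  0.0617] [-0.7  0.4 -1.2] 0.025174862298030353
w27 area 6457 px [280.7 126.6] circle [454.7  61.4] 19.2 rect [454.7  61.6] [37.8 37.5]
tool yaw 97.18369349834764 dir 98.61991360515557 err [-0.0046 -0.0001] tool units [0.   0.15 0.02]
bush 3D [0.4546 0.0619 0.0822] px [280.7 126.6] w 91
w27 c [459.7  61.2] wh [74.2 68.5] ang 8.22 956
w27 c [574.2  77.6] wh [74.4 68.7] ang 8.26 907
w27 c [435.9  23.3] wh [15.5  0.6] ang 6.94 52
```

Request:
arm_command(delta_pos=[[0,0.18,0.02],[0.03,0,0],[0,0,0]], rotation=[[-0.15,0,0],[0,0,0],[0,0,0]])

```text
clock: 34.5
position: [0.4724, -0.0053, 0.0612]
tool_rot: [1.988, 1.567, 0.563]
force: [-4.3, -0.1, 4.4]
grip_width: 0.0253
```

```bash
sed -i 's/.4593,.0617/.4597,.0612/g' l1.py; python3 l1.py w28
```

```text
[ 0.4724 -0.0053  0.0612] [-4.3 -0.1  4.4] 0.025318528965585212
w28 area 6501 px [280.5 126.5] circle [460.9  61.5] 19.2 rect [460.8  61.9] [37.6 37.6]
tool yaw 98.32236654659533 dir 99.8182271208831 err [0.0011 0.0007] tool units [-0.   -0.04  0.02]
```

Request:
arm_command(delta_pos=[[0,0,0],[0,0,0],[0,0,0],[0,0,0],[0,0,0],[0,0,0]], rotation=[[0,0,0],[0,0,0],[0,0,0],[0,0,0],[0,0,0],[0,0,0]], gripper=-1)

```text
clock: 35.15
position: [0.4735, -0.005, 0.0611]
tool_rot: [1.904, 1.566, 0.48]
force: [-0.1, -0.5, -0.2]
grip_width: 0.0859
```

Request:
arm_command(delta_pos=[[-0.4,0,0],[-0.9,0,0],[-0.9,0,0],[-1,0,0],[-1,0,0],[-1,0,0],[-1,0,0],[-1,0,0],[-1,0,0],[0,0,0]], rotation=[[0,0,0],[0,0,0],[0,0,0],[0,0,0],[0,0,0],[0,0,0],[0,0,0],[0,0,0],[0,0,0],[0,0,0]])

```text
clock: 36.15
position: [0.4699, -0.0075, 0.3244]
tool_rot: [1.881, 1.564, 0.453]
force: [-0.5, -0.3, -0.6]
grip_width: 0.0849
```

```bash
cat > all.py <<'E'
from h import *
from bush import bush
import sys
b=sys.argv[1]; im,c=snap('wrist',b+'.png'); g=cv2.cvtColor(im,cv2.COLOR_RGB2GRAY)
T={1:(.4597,.0612),2:(.5744,.0776),3:(.4804,-.0873),4:(.5953,-.0712)}
for k,(x,y) in T.items():
    u,v=proj(c,(x,y,.081),True)
    if not(5<u<555 and 5<v<415): print(k,'out',u,v); continue
    q=bush(b,(u,v),.081)
    # hole
    a=np.radians(98.1); h=np.r_[q-.07*np.array([np.cos(a),np.sin(a)]),.095]; hu,hv=map(int,np.round(proj(c,h,True)))
    if hv>410: continue
    w=g[hv-6:hv+7,hu-6:hu+7]; m=(w<w.max()*.6).astype(np.uint8); n,l,st,cc=cv2.connectedComponentsWithStats(m)
    i=min(range(1,n),key=lambda j:np.hypot(*(cc[j]-6))) if n>1 else 0
    H=onz(c,*(cc[i]+[hu-6,hv-6]),.095,True)[:2]; d=q-H; print(k,'err mm',((q-[x,y])*1000).round(1),'yaw',np.degrees(np.arctan2(d[1],d[0])).round(1),'L',np.hypot(*d).round(4),st[i,4])
E
python3 all.py w29; python3 -c "
from h import *
p,r,s=pose(); print(p,s['qpos'].round(2),s['clock'])"
```

```text
w29 area 702 px [282.5 112.9] circle [460.9  62. ] 18.5 rect [460.7  62.7] [35.1 35.5]
1 err mm [1.  1.5] yaw 98.7 L 0.0705 43
w29 area 620 px [373.5 115.2] circle [573.   78.7] 18.2 rect [572.7  78.7] [35.3 35. ]
2 err mm [-1.7  1.1] yaw 96.9 L 0.07 39
w29 area 580 px [280.7 229.5] circle [479.8 -86.7] 18.6 rect [480.4 -86.6] [34.3 35.3]
3 err mm [-0.   0.7] yaw 97.1 L 0.0699 33
w29 area 528 px [368.1 229.5] circle [596.8 -70.6] 18.7 rect [596.7 -70.8] [36.2 36.4]
4 err mm [1.4 0.4] yaw 98.3 L 0.0697 31
[ 0.46929222 -0.00744162  0.32276172] [-0.44  0.16  0.38  1.87 -0.07  1.12  0.11] 36.2
```

Request:
arm_command(delta_pos=[[-0.3,0,1],[0,0,1],[0,0,1],[0,0,1],[0,0,1],[0,0,1],[0,0,1],[0,0,1],[0,0,1],[0,0,1]], rotation=[[0,0,0],[0,0,0],[0,0,0],[0,0,0],[0,0,0],[0,0,0],[0,0,0],[0,0,0],[0,0,0],[0,0,0]])

```text
clock: 37.2
position: [0.5087, -0.3108, 0.3263]
tool_rot: [-2.645, 1.562, 2.217]
force: [0.7, -0.2, 0.5]
grip_width: 0.0853
```

Request:
arm_command(delta_pos=[[0,0,1],[0,0,1],[0,0,1],[0,0,1],[0,0,0]], rotation=[[0,0,0],[0,0,0],[0,0,0],[0,0,0],[0,0,0]])

```text
clock: 37.7
position: [0.523, -0.4369, 0.3204]
tool_rot: [-2.322, 1.555, 2.535]
force: [-1.1, -0.2, 0.3]
grip_width: 0.0854
```

```bash
cat > cov.py <<'E'
from h import *
import sys
b=sys.argv[1]; p0,r0,s=pose(); print(p0.round(4),s['qpos'].round(2),s['force'].round(1)); im,c=snap('wrist',b+'.png')
h=cv2.cvtColor(im,cv2.COLOR_RGB2HSV)
def rects(m,z,name,mn=40):
    n,l,st,cc=cv2.connectedComponentsWithStats(m)
    for i in range(1,n):
        if st[i,4]<mn: continue
        ys,xs=np.nonzero(l==i); X=np.array([onz(c,a,d,z,True)[:2] for a,d in zip(xs,ys)])*1000
        q=cv2.minAreaRect(X.astype(np.float32)); print(name,'px',cc[i].round(1),st[i,4],'c',np.round(q[0],1),'wh',np.round(q[1],1),'ang',round(q[2],1))
rects(cv2.inRange(h,(105,120,60),(125,255,255)),.085,'blue')
rects(cv2.inRange(h,(0,150,80),(6,255,255))|cv2.inRange(h,(174,150,80),(180,255,255)),.09,'red')
rects(cv2.inRange(h,(50,100,50),(80,255,255)),.078,'green',15)
E
python3 cov.py w30
```

```text
[ 0.523  -0.4369  0.3204] [ 0.32  0.6   0.51  1.3  -0.29  1.33  0.97] [-1.1 -0.2  0.3]
blue px [551.1  18. ] 628 c [ 888.7 -116.2] wh [40.5 75.9] ang 0.5
blue px [215.8 150. ] 816 c [ 421.8 -432.6] wh [62.3 82.8] ang 58.1
blue px [440.5 414. ] 197 c [ 929.  -885.8] wh [31.2 96.6] ang 55.2
red px [243.  197.8] 647 c [ 475.8 -475. ] wh [36.3 34.7] ang 83.6
green px [265.  170.5] 26 c [ 498.  -439.3] wh [5.  6.3] ang 7.8
```

```bash
cat > asc.py <<'E'
from h import *
import sys
b=sys.argv[1]; z=float(sys.argv[2]); im,c=load(b); h=cv2.cvtColor(im,cv2.COLOR_RGB2HSV)
a=np.radians(-31.9); ux=np.array([np.cos(a),np.sin(a)]); uy=np.array([-ux[1],ux[0]]); o=np.array([.4292,-.4202])
for y in range(30,-76,-4):
    row=''
    for x in range(-60,64,6):
        u,v=proj(c,np.r_[o+x*.001*ux+y*.001*uy,z],True); q=h[int(round(v)),int(round(u))]
        row+=('%4d'%q[2] if (100<q[0]<130 and q[1]>110) else '   .')
    print('%4d'%y,row)
E
python3 asc.py w30 .113; python3 -c "
from h import *
print(load('w30')[1]['origin'])"
```

```text
30    .   .   .   .   .   .   .   .   .   .   .   .   .   .   .   .   .   .   .   .   .
  26    .   .   .   .   .   .   .   .   .   .   .   .   .   .   .   .   .   .   .   .   .
  22    .   .   .   .   .   .   .   .   .   .   .   .   .   .   .   .   .   .   .   .   .
  18    .   .   .   .   . 255 255 252 252 252 252 252 251 251 250 206 206   .   .   .   .
  14    .   .   .   .   . 255 255 246 121 123 122 122 117 123 241 255 206   .   .   .   .
  10    .   .   .   .   . 255 255 193 174 233 221 197 247 236 190 244 255   .   .   .   .
   6    .   .   .   .   . 255 255 255 255 255 255 255 255 255 239 254 255   .   .   .   .
   2    .   .   .   .   . 255 255 254 254 254 254 254 254 255 255 255 255 245   .   .   .
  -2    .   .   .   .   . 255 255 254 255 255 255 255 255 255 255 255 255   .   .   .   .
  -6    .   .   .   .   . 255 255 255 255 255 255 255 255 255 255 255 255   .   .   .   .
 -10    .   .   .   .   . 255 255 255 255 255 255 255 255 255 255 255 255   .   .   .   .
 -14    .   .   .   .   . 255 255 255 255 255 255 255 255 255 255 255 254   .   .   .   .
 -18    .   .   .   . 
[... 665 characters left out ...]
   .   .   .   .   .   .   .   .
 -50    .   .   .   .   .   .   .   .   .   .   .   .   .   .   .   .   .   .   .   .   .
 -54    .   .   .   .   .   .   .   .   .   .   .   .   .   .   .   .   .   .   .   .   .
 -58    .   .   .   .   .   .   .   .   .   .   .   .   .   .   .   .   .   .   .   .   .
 -62    .   .   .   .   .   .   .   .   .   .   .   .   .   .   .   .   .   .   .   .   .
 -66    .   .   .   .   .   .   .   .   .   .   .   .   .   .   .   .   .   .   .   .   .
 -70    .   .   .   .   .   .   .   .   .   .   .   .   .   .   .   .   .   .   .   .   .
 -74    .   .   .   .   .   .   .   .   .   .   .   .   .   .   .   .   .   .   .   .   .
[ 0.51305852 -0.36334617  0.47548361]
```

```bash
cat >> h.py <<'E'
CA=np.radians(-31.9); CX=np.array([np.cos(CA),np.sin(CA)]); CYV=np.array([-CX[1],CX[0]]); TAB=np.array([.4333,-.4166])
def cv(y,z,x=0,yaw=148.1):
    return np.r_[TAB+x*CX+y*CYV,z],Rt(yaw,89.99,-1)
E
python3 - <<'E'
from h import *
plan(*cv(0,.2))
E
```

```text
pos [ 0.5234 -0.4352  0.3204] shift(tool) units [ 4.06 -2.83 -1.  ] | rot units [-8.29 -0.15  0.05] n 9.0
```

Request:
arm_command(delta_pos=[[0,0,0],[0,0,0],[0,0,0],[0,0,0],[0,0,0],[0,0,0],[0,0,0],[0,0,0],[0,0,0]], rotation=[[-0.95,-0.1,0],[-0.95,0,0],[-0.95,0,0],[-0.95,0,0],[-0.95,0,0],[-0.95,0,0],[-0.95,0,0],[-0.95,0,0],[0,0,0]])

```text
clock: 38.65
position: [0.5225, -0.4254, 0.3168]
tool_rot: [-2.9, 1.552, 2.791]
force: [-0.1, -0.3, -0.1]
grip_width: 0.0853
```

```bash
python3 cov.py w31; python3 asc.py w31 .113 | sed -n 1,14p;  python3 - <<'E'
from h import *
p,r,s=plan(*cv(0,.2)); plan(*cv(0,.073))
E
```

```text
[ 0.5225 -0.4254  0.3168] [ 0.41  0.56  0.31  1.32 -0.16  1.3   1.7 ] [-0.1 -0.3 -0.1]
blue px [228.4  76.6] 69 c [ 387.  -411.8] wh [61.3  2.1] ang 58.7
blue px [236.1 121.9] 1516 c [ 423.9 -434.9] wh [61.7 76.3] ang 58.4
blue px [547.2 260.9] 877 c [ 904.4 -124.9] wh [92.  78.2] ang 1.1
blue px [ 25.9 359.9] 3065 c [  541.8 -1259.6] wh [ 99.9 765.5] ang 11.2
blue px [122.4 400.1] 1427 c [ 732.5 -960.7] wh [ 87.4 218. ] ang 25.7
red px [226.6 166.3] 695 c [ 474.  -475.6] wh [35.1 35.9] ang 10.2
green px [261.7 162.7] 28 c [ 495.4 -439.8] wh [6.1 6.2] ang 55.6
  30    .   .   .   .   .   .   .   .   .   .   .   .   .   .   .   .   .   .   .   .   .
  26    .   .   .   .   .   .   .   .   .   .   .   .   .   .   .   .   .   .   .   .   .
  22    .   .   .   .   .   .   .   .   .   .   .   .   .   .   .   .   .   .   .   .   .
  18    .   .   .   . 187 201   .   .   . 124 152   .   . 129 139   .   .   .   .   .   .
  14    .   .   .   . 255 255 254 250 250 145 144 143 144 168 193 193 190   .   .   .   .
  10    .   .   .   . 254 255 254 124 106 112 135 143 115 123 193 193 191   .   .  
[... 238 characters left out ...]
54 254 254 253 191 197   .   .   .   .
  -6    .   .   .   . 254 254 254 254 254 254 254 254 254 254 254 254 254   .   .   .   .
 -10    .   .   .   . 253 254 254 254 254 254 254 254 254 254 254 254 254   .   .   .   .
 -14    .   .   .   . 250 254 254 254 254 254 254 254 254 254 254 254 254   .   .   .   .
 -18    .   .   .   . 254 254 254 254 254 254 254 254 254 254 254 254 252   .   .   .   .
 -22    .   .   .   . 253 254 254 254 254 254 254 254 254 254 254 254 253   .   .   .   .
pos [ 0.5226 -0.4254  0.3169] shift(tool) units [ 3.95 -1.41 -2.56] | rot units [-0.37 -0.17  0.04] n 4.0
pos [ 0.5226 -0.4254  0.3169] shift(tool) units [ 8.18 -1.39 -2.48] | rot units [-0.37 -0.17  0.04] n 9.0
```

Request:
arm_command(delta_pos=[[0.6,-0.35,-0.64],[0.8,-0.35,-0.64],[0.8,-0.35,-0.64],[0.8,-0.35,-0.64],[0.8,0,0],[0,0,0]], rotation=[[-0.37,-0.17,0],[0,0,0],[0,0,0],[0,0,0],[0,0,0],[0,0,0]])

```text
clock: 39.3
position: [0.4315, -0.4158, 0.1996]
tool_rot: [-1.408, 1.567, -1.981]
force: [1.1, 0.9, -0.1]
grip_width: 0.0854
```

```bash
sed -i 's/TAB=np.*/TAB=np.array([.4332,-.4176])/' h.py; python3 - <<'E'
from h import *
p,r,s=plan(*cv(0,.073)); print(s['qpos'].round(2))
snap('wrist','w32.png')
E
python3 asc.py w32 .113 | sed -n 1,14p
```

```text
pos [ 0.4315 -0.4158  0.1996] shift(tool) units [ 4.22 -0.    0.08] | rot units [-0.16  0.01  0.04] n 5.0
[ 0.46  0.52  0.29  1.7  -0.17  0.94  1.82]
  30    .   .   .   .   .   .   .   .   .   .   .   .   .   .   .   .   .   .   .   .   .
  26    .   .   .   .   .   .   .   .   .   .   .   .   .   .   .   .   .   .   .   .   .
  22    .   .   .   .   .   .   .   .   .   .   .   .   .   .   .   .   .   .   .   .   .
  18    .   .   .   .   .   .   .   .   .   .   .   .   .   .   .   .   .   .   .   .   .
  14    .   .   .   . 131 133 136 138 169 154 141 147 180 205 209   .   .   .   .   .   .
  10    .   .   . 149 150 150 143 133 134 139 143 144 169 160 193   .   .   .   .   .   .
   6    .   .   . 149 149 150 118 148 148 157 195 193 191 190 192   .   .   .   .   .   .
   2    .   .   . 150 150 150 118 148 148 148 199 197 195 194 192   .   .   .   .   .   .
  -2    .   .   . 201 150 154 150 201 197 197 198 195 196 195 192   .   .   .   .   .   .
  -6    .   .   . 164 149 149 150 188 197 197 197 196 195 195 196   .   .   .   .   .   .
 -10    .   .   . 149 149 149 149 150 199 197 197 197 196 196 214   .   .   .   .   .   .
 -14    .   .   . 149 150 150 150 150 199 197 197 197 195 199 219   .   .   .   .   .   .
 -18    .   .   . 150 150 150 149 200 199 198 197 197 196 219 218   .   .   .   .   .   .
 -22    .   .   . 150 150 150 149 201 199 199 197 197 198 220 219   .   .   .   .   .   .
```

Request:
arm_command(delta_pos=[[0.9,0,0.08],[0.9,0,0],[0.9,0,0],[0.9,0,0],[0.5,0,0],[0,0,0]], rotation=[[-0.16,0,0],[0,0,0],[0,0,0],[0,0,0],[0,0,0],[0,0,0]])

```text
clock: 39.95
position: [0.4409, -0.4213, 0.083]
tool_rot: [-0.359, 1.556, -0.921]
force: [0.5, 0.2, 0.6]
grip_width: 0.0851
```

Request:
arm_command(delta_pos=[[0,0,0],[0,0,0],[0,0,0],[0,0,0],[0,0,0],[0,0,0],[0,0,0],[0,0,0],[0,0,0]], rotation=[[0,0,0],[0,0,0],[0,0,0],[0,0,0],[0,0,0],[0,0,0],[0,0,0],[0,0,0],[0,0,0]], gripper=1, grip_force=25)

```text
clock: 40.85
position: [0.4433, -0.423, 0.0883]
tool_rot: [-0.283, 1.549, -0.846]
force: [0.5, -0.6, -0.9]
grip_width: 0.0099
```

```bash
python3 - <<'E'
from h import *
p,r,s=plan(*cv(0,.073)); print(s['qpos'].round(2),s['force'].round(1),s['grip_width']); plan(*cv(.076,.073))
E
```

```text
pos [ 0.4433 -0.423   0.0883] shift(tool) units [ 0.5  -0.02 -0.39] | rot units [-0.06  0.2   0.06] n 1.0
[ 0.5   0.67  0.24  1.77 -0.22  0.71  1.86] [ 0.5 -0.6 -0.9] 0.009928868173952417
pos [ 0.4433 -0.423   0.0883] shift(tool) units [ 0.49  2.51 -0.41] | rot units [-0.06  0.2   0.06] n 3.0
```

Request:
arm_command(delta_pos=[[0.05,0.43,-0.05],[0.05,0.43,-0.05],[0.03,0.43,-0.05],[0.03,0.43,-0.05],[0.03,0.43,0],[0.03,0.4,0],[0,0,0]], rotation=[[0,0.1,0],[0,0.05,0],[0,0,0],[0,0,0],[0,0,0],[0,0,0],[0,0,0]])

```text
clock: 41.55
position: [0.4826, -0.3596, 0.0884]
tool_rot: [-0.56, 1.55, -1.127]
force: [-0.8, -0.8, -6.2]
grip_width: 0.0101
```

```bash
python3 - <<'E'
from h import *
p,r,s=plan(*cv(.075,.08)); print(s['qpos'].round(2),s['force'].round(1),s['grip_width']); print('y travel',(p[:2]-TAB)@CYV)
E
python3 cov.py w33
```

```text
pos [ 0.4826 -0.3596  0.0884] shift(tool) units [ 0.27 -0.01 -0.38] | rot units [-0.1   0.17  0.11] n 1.0
[ 0.36  0.66  0.25  1.79 -0.22  0.7   1.74] [-0.8 -0.8 -6.2] 0.010125148390410383
y travel 0.07530352370933457
[ 0.4826 -0.3596  0.0884] [ 0.36  0.66  0.25  1.79 -0.22  0.7   1.74] [-0.8 -0.8 -6.2]
blue px [243.7 214.9] 15265 c [ 459.3 -369.4] wh [61.5 85.6] ang 58.2
blue px [ 26.6 400.5] 2241 c [ 490.  -761.7] wh [214.6  77. ] ang 83.2
red px [128.3 311.7] 1275 c [ 463.6 -466.8] wh [22.  43.4] ang 1.1
green px [124.7 224.2] 2622 c [ 420.2 -432.6] wh [35.6 40.6] ang 8.5
```

Request:
arm_command(delta_pos=[[0,0,0],[0,0,0],[0,0,0],[0,0,0],[0,0,0]], rotation=[[0,0,0],[0,0,0],[0,0,0],[0,0,0],[0,0,0]], gripper=-0.2)

```text
clock: 42.1
position: [0.4829, -0.3594, 0.0881]
tool_rot: [-0.517, 1.551, -1.085]
force: [-0.3, -0.3, -0.7]
grip_width: 0.051
```

Request:
arm_command(delta_pos=[[-0.6,0,0],[-0.8,0,-0.1],[-0.6,-0.2,-0.1],[0,-0.8,0],[0,-0.8,0],[0,-0.8,0],[0,-0.6,0],[0,0,0]], rotation=[[0,0.1,0],[0,0.1,0],[0,0,0],[0,0,0],[0,0,0],[0,0,0],[0,0,0],[0,0,0]])

```text
clock: 42.9
position: [0.4243, -0.4386, 0.1513]
tool_rot: [-2.007, 1.56, -2.573]
force: [0.1, 1.1, 0.4]
grip_width: 0.051
```

Request:
arm_command(delta_pos=[[0,0,0],[0,0,0],[0,0,0],[0,0,0],[0,0,0]], rotation=[[0,0,0],[0,0,0],[0,0,0],[0,0,0],[0,0,0]], gripper=1)

```text
clock: 43.4
position: [0.4262, -0.4362, 0.1509]
tool_rot: [-2.105, 1.561, -2.669]
force: [-0.0, 0.4, 0.1]
grip_width: -0.0002
```

```bash
python3 cov.py w34;python3 - <<'E'
from h import *
p,r,s=plan(*cv(-.020,.10)); print(s['grip_width'],r.as_matrix().round(2)); plan(*cv(-.020,.0565))
E
```

```text
[ 0.4262 -0.4362  0.1509] [ 0.5   0.6   0.28  1.71 -0.2   0.86  1.88] [-0.   0.4  0.1]
blue px [385.  202.4] 8726 c [ 461.1 -366.8] wh [70.8 86. ] ang 58.7
blue px [ 44.  401.9] 2813 c [ 494.5 -947.8] wh [ 81.4 366.3] ang 0.0
green px [283.  205.2] 1929 c [ 420.3 -433.4] wh [35.3 37.5] ang 57.9
green px [322.1 278.4] 62 c [ 488.5 -439.2] wh [6.7 6.5] ang 56.9
pos [ 0.4262 -0.4362  0.1509] shift(tool) units [ 1.7  -0.   -0.12] | rot units [-0.07 -0.05  0.08] n 2.0
-0.0002132790790839988 [[-0.01  0.53  0.85]
 [-0.    0.85 -0.53]
 [-1.   -0.01 -0.01]]
pos [ 0.4262 -0.4362  0.1509] shift(tool) units [ 3.15  0.01 -0.11] | rot units [-0.07 -0.05  0.08] n 4.0
```

Request:
arm_command(delta_pos=[[0.7,0,-0.22],[0.7,0,0],[0.7,0,0],[0.6,0,0],[0,0,0]], rotation=[[0,0,0],[0,0,0],[0,0,0],[0,0,0],[0,0,0]])

```text
clock: 43.95
position: [0.4214, -0.4327, 0.0684]
tool_rot: [-1.804, 1.562, -2.366]
force: [-1.5, 1.0, 2.8]
grip_width: -0.0003
```

Request:
arm_command(delta_pos=[[0.15,0,0],[0.1,0,0]], rotation=[[0,0,0],[0,0,0]])

```text
clock: 44.15
position: [0.4219, -0.4333, 0.0633]
tool_rot: [-1.635, 1.562, -2.198]
force: [-11.3, 13.6, 53.1]
grip_width: 0.0
```

Request:
arm_command(delta_pos=[[-0.15,0,0],[-0.6,0,0],[-0.8,0,0],[-0.8,0,0],[-0.5,0,0],[0,0.8,0],[0,0.8,0],[0,0.8,0],[0,0.7,0],[0,0,0]], rotation=[[0,0,0],[0,0,0],[0,0,0],[0,0,0],[0,0,0],[0,0,0],[0,0,0],[0,0,0],[0,0,0],[0,0,0]])

```text
clock: 45.15
position: [0.4757, -0.3533, 0.161]
tool_rot: [-0.646, 1.557, -1.211]
force: [-0.3, -0.1, 0.5]
grip_width: -0.0001
```

```bash
python3 cov.py w35; python3 - <<'E'
from h import *
p,r,s=plan(*cv(.075,.08)); print(s['clock'])
E
```

```text
[ 0.4757 -0.3533  0.161 ] [ 0.33  0.55  0.29  1.77 -0.19  0.84  1.71] [-0.3 -0.1  0.5]
blue px [254.3 200.3] 8695 c [ 459.6 -369.6] wh [61.3 85.8] ang 58.4
blue px [ 38.3 391.2] 4451 c [ 535.2 -903.9] wh [129.9 406.4] ang 1.1
red px [164.  278.5] 1281 c [ 471.7 -470.1] wh [35.1 41.3] ang 16.1
green px [163.7 202.8] 1532 c [ 420.3 -433.1] wh [35.6 39.4] ang 9.9
green px [213.5 271.8] 57 c [ 491.8 -433.8] wh [6.1 8.1] ang 52.7
pos [ 0.4748 -0.3547  0.1611] shift(tool) units [ 2.7   0.01 -0.1 ] | rot units [-0.08  0.11  0.09] n 3.0
45.2
```

Request:
arm_command(delta_pos=[[0,0,-0.1],[0,0,0],[0,0,0],[0,0,0],[0,0,0]], rotation=[[0,0,0],[0,0,0],[0,0,0],[0,0,0],[0,0,0]], gripper=-0.3)

```text
clock: 45.7
position: [0.4703, -0.3559, 0.1622]
tool_rot: [-0.678, 1.555, -1.247]
force: [0.4, 0.4, -0.2]
grip_width: 0.0556
```

Request:
arm_command(delta_pos=[[0.7,0,0],[0.7,0,0],[0.7,0,0],[0.45,0,0],[0,0,0]], rotation=[[0,0.1,0],[0,0,0],[0,0,0],[0,0,0],[0,0,0]])

```text
clock: 46.2
position: [0.4703, -0.3581, 0.0838]
tool_rot: [-1.226, 1.56, -1.797]
force: [-0.2, -0.1, 1.1]
grip_width: 0.0555
```

Request:
arm_command(delta_pos=[[0,0,0],[0,0,0],[0,0,0],[0,0,0],[0,0,0],[0,0,0]], rotation=[[0,0,0],[0,0,0],[0,0,0],[0,0,0],[0,0,0],[0,0,0]], gripper=1)

```text
clock: 46.8
position: [0.4709, -0.3587, 0.0857]
tool_rot: [-1.074, 1.559, -1.644]
force: [0.2, -2.4, -8.3]
grip_width: 0.0102
```

```bash
python3 - <<'E'
from h import *
p,r,s=plan(*cv(-.001,.083)); print(s['clock'],s['grip_width'],s['force'].round(1),'y',(p[:2]-TAB)@CYV)
E
```

```text
pos [ 0.4709 -0.3587  0.0857] shift(tool) units [ 0.11 -2.36  0.  ] | rot units [-0.13  0.05  0.1 ] n 3.0
46.8 0.010247824752280988 [ 0.2 -2.4 -8.3] y 0.06996619900059135
```

Request:
arm_command(delta_pos=[[0.03,-0.4,0],[0.03,-0.4,0],[0.03,-0.4,0],[0.03,-0.4,0],[0.03,-0.4,0],[0.03,-0.4,0],[0,-0.05,0]], rotation=[[0,0,0],[0,0,0],[0,0,0],[0,0,0],[0,0,0],[0,0,0],[0,0,0]])

```text
clock: 47.5
position: [0.4343, -0.4182, 0.0859]
tool_rot: [0.21, 1.563, -0.355]
force: [7.7, 16.3, -8.7]
grip_width: 0.0104
```

```bash
python3 - <<'E'
from h import *
p,r,s=plan(*cv(-.001,.083)); print(s['clock'],s['grip_width'],s['force'].round(1),'y',(p[:2]-TAB)@CYV)
E
python3 cov.py w36
```

```text
pos [ 0.4343 -0.4182  0.0859] shift(tool) units [ 0.1  -0.04 -0.04] | rot units [-0.07  0.07 -0.01] n 1.0
47.5 0.010410106071583686 [ 7.7 16.3 -8.7] y 3.79210566976554e-05
[ 0.4343 -0.4182  0.0859] [ 0.51  0.67  0.24  1.78 -0.23  0.71  1.87] [ 7.7 16.3 -8.7]
blue px [250.8 232.2] 11806 c [ 419.2 -432.7] wh [61.4 85.4] ang 58.3
blue px [ 39.9 407.9] 1661 c [ 468.2 -786.8] wh [ 48.1 215.3] ang 1.4
red px [264.8 343.8] 40 c [ 476.6 -458. ] wh [ 1.2 15.1] ang 56.0
```

Request:
arm_command(delta_pos=[[0,0,0],[0,0,0],[0,0,0],[0,0,0],[0,0,0]], rotation=[[0,0,0],[0,0,0],[0,0,0],[0,0,0],[0,0,0]], gripper=-0.3)

```text
clock: 48.05
position: [0.4336, -0.4201, 0.0871]
tool_rot: [0.118, 1.561, -0.448]
force: [0.0, -0.5, 0.1]
grip_width: 0.0556
```

Request:
arm_command(delta_pos=[[-0.6,0,0],[-0.9,0,0],[-0.9,0,0],[-0.9,0,0],[-0.9,0,0],[-0.9,0,0],[-0.9,0,0],[-0.9,0,0],[-0.9,0,0],[0,0,0]], rotation=[[0,0,0],[0,0,0],[0,0,0],[0,0,0],[0,0,0],[0,0,0],[0,0,0],[0,0,0],[0,0,0],[0,0,0]])

```text
clock: 49.05
position: [0.4294, -0.4204, 0.3305]
tool_rot: [-0.083, 1.563, -0.651]
force: [-0.1, 0.1, -0.1]
grip_width: 0.0555
```

```bash
python3 cov.py w37; python3 - <<'E'
from h import *
snap('scene','s37.png'); snap('side','d37.png')
E
python3 cmp.py s37 d37
```

```text
[ 0.4294 -0.4204  0.3305] [ 0.45  0.4   0.33  1.54 -0.13  1.22  1.8 ] [-0.1  0.1 -0.1]
blue px [270.7 166.7] 3165 c [ 420.3 -433.1] wh [61.5 84.7] ang 58.0
blue px [545.9 283.2] 496 c [ 877.9 -108.3] wh [70.3 71.8] ang 1.2
blue px [ 27.3 375.2] 2952 c [  512.9 -1313.6] wh [171.1 843.5] ang 15.5
blue px [136.8 402.7] 569 c [ 684.5 -957.5] wh [ 46.6 171.3] ang 21.1
red px [264.1 218.5] 604 c [ 471.3 -476.1] wh [33.8 37.2] ang 57.2
green px [296.1 214.2] 23 c [ 492.5 -439.9] wh [5.3 7. ] ang 58.4
s37 [270.5 207.1] 34 [460.1  63.5]
s37 [290.4 229.4] 41 [572.5  79.6]
s37 [224.4 223.9] 37 [480.  -85.6]
s37 [242.5 249.6] 48 [596.4 -69.9]
d37 [250.8 215.9] 534 [445.8  64.6]
d37 [290.8 203.8] 122 [562.7  96. ]
d37 [277.3 269.2] 71 [ 493.4 -126.3]
d37 [313.4 247.7] 41 [596.4 -69.9]
```

```bash
python3 - <<'E'
from h import *
a=np.radians(98); u=np.array([np.cos(a),np.sin(a)])
for n in ('scene1','s37','side1','d37'):
    im,p=load(n); g=cv2.cvtColor(im,cv2.COLOR_RGB2GRAY); o=[]
    for k in range(4):
        for x in (-.080,-.058):
            c,r=proj(p,np.r_[CH+x*u,.080+.036*k]); o.append(int(g[int(round(r)),int(round(c))]))
    c,r=proj(p,np.r_[CH,.102]); print(n,o,'bush2 top',g[int(r)-1:int(r)+2,int(c)-1:int(c)+2].mean().round())
E
```

```text
scene1 [210, 168, 218, 184, 215, 169, 255, 255] bush2 top 124.0
s37 [227, 169, 255, 255, 87, 124, 93, 123] bush2 top 123.0
side1 [176, 149, 177, 155, 182, 160, 245, 255] bush2 top 210.0
d37 [203, 203, 206, 204, 202, 143, 96, 91] bush2 top 115.0
```

```bash
python3 -c "
from h import *
bot.job_done(); s=monitor.observe(); print(s['clock'],s['force'])"
```

```text
the job is handed in; nothing more can be done
the job is handed in; nothing more can be done
```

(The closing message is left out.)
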